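Press the caps on wine sample bottles

TASK

Stand every sample bottle from the bench upright in a cell of the cap press's open drawer, push the drawer fully home until it clicks into its catch, then press the yellow pedal right down to its stop, hold it there for about a second and let it come up again; never press the pedal while the drawer is not home. Then pull the drawer right out by its red fin, stand all the bottles upright in cells of the wooden carry crate, and push the empty drawer fully home again. Do not disturb the wine bottle, the tumbler or the label box.

Things in the scene. Friction and masses are not known exactly. Their poses are not given: they have to be found in the camera images.
- bottle1: sample bottle, one of up to four, all alike (None if absent): dark red-black glass cylinder 48 mm in diameter and 84 mm high with a white paper band, then a shoulder and a red cap 26 mm across; 110 mm tall over all, 0.2 kg, heavy-footed (centre of mass about 30 mm up). Origin: centre of its underside; its z points from the foot to the cap. Starts standing on the bench
- bottle2: sample bottle, one of up to four, all alike (None if absent): dark red-black glass cylinder 48 mm in diameter and 84 mm high with a white paper band, then a shoulder and a red cap 26 mm across; 110 mm tall over all, 0.2 kg, heavy-footed (centre of mass about 30 mm up). Origin: centre of its underside; its z points from the foot to the cap. Starts standing on the bench
- bottle3: sample bottle, one of up to four, all alike (None if absent): dark red-black glass cylinder 48 mm in diameter and 84 mm high with a white paper band, then a shoulder and a red cap 26 mm across; 110 mm tall over all, 0.2 kg, heavy-footed (centre of mass about 30 mm up). Origin: centre of its underside; its z points from the foot to the cap. Starts standing on the bench
- bottle4: sample bottle, one of up to four, all alike (None if absent): dark red-black glass cylinder 48 mm in diameter and 84 mm high with a white paper band, then a shoulder and a red cap 26 mm across; 110 mm tall over all, 0.2 kg, heavy-footed (centre of mass about 30 mm up). Origin: centre of its underside; its z points from the foot to the cap. Starts standing on the bench
- press: cap press, fixed to the bench: dark base plate 130 x 420 x 12 mm with a green portal; the pedal stands at its -y side. Origin: on the bench, under the middle of the drawer when shut. x points into the press, away from the robot (the drawer opens along -x), y left, z up
- beam_mid (a point): middle of the underside of the portal's green crossbeam, 200 mm up; axes as the press. The beam is 60 mm deep (x), 410 wide (y), 35 high, on two posts 50 x 30 mm at y = +-190 mm. A steel ram plate, 50 x 310 mm, hangs below, its pads 150 mm above the bench; the pedal drives it down 16 mm, to 4 mm above the caps in the shut drawer. Beam, posts and ram all lie beyond x = -30 mm of the press
- tray (a joint): how far the press's drawer is out, m: 0 shut (stop), 0.125 fully out; starts out. Friction about 1 N; a spring-ball catch resists with about 5 N between 0.014 and 0.006 and then pulls the drawer to 0 by itself; shut is below 0.004. It takes as much to pull it out of the catch
- tray_floor (a point): point on the drawer's inner floor at its middle, 20 mm above the bench; moves with the drawer, axes as the press. Aluminium drawer 82 mm (x) by 322 (y), with four cells in a row, centres at y = -120, -40, 40, 120 mm, each 60 mm square, for one bottle; the walls between (20 mm) and round them (11 mm) stand 45 mm above this floor
- tray_fin (a point): grip point of the drawer's red fin: an upright plate 85 mm long (x), 16 thick (y), 45 high, standing out from the middle of the drawer's front towards the robot. The point is 105 mm in front of the drawer's middle and 14 mm below the fin's top edge (top 69 mm, underside 24 mm above the bench). Axes as the press
- pedal (a joint): pedal angle, rad: 0 up (rest), grows as it is pressed, 0.35 at its stop; sprung, about 6 N at the pad to start and 14 N at the stop; comes up by itself
- pedal_pad (a point): middle of the top of the yellow pad (60 x 64 mm) at the pedal's free end, 110 mm from the hinge (which lies along y, 36 mm up); about 87 mm above the bench at rest, 50 mm when down. The steel pedal plate, 140 mm long, 70 wide, rises from the hinge towards the robot (-x of the press) at 0.38 rad when up, 0.03 when down. Axes turn with the pedal; as the press when up
- crate: wooden carry crate, open at the top, fixed to the bench: 170 x 170 x 51 mm high, floor 6 mm, outer walls 15 mm, cross walls 20 mm thick; 2 x 2 cells 60 mm square, 45 mm deep, cell centres 40 mm from its middle along its x and y. Origin: centre of its underside, z up
- crate_in (a point): centre of the crate's inner floor, 6 mm above the bench, axes as the crate
- wine_bottle: bystander: full-size green wine bottle standing, 76 mm in diameter, 300 mm tall; origin at the centre of its underside
- tumbler: bystander: glass tumbler, 72 mm across its rim, 90 mm tall; origin at the centre of its underside
- label_box: bystander: cardboard box 60 x 80 x 40 mm; origin at the centre of its underside
Not all that is in view belongs to the job. What is shaped like the bottle2 but orange, purple or turquoise is not meant.

How it is judged:
By the outcome, as a careful person would: the job done as asked, in the order asked, and still so for the second after the job is handed in, with the robot touching nothing.
Of bottle1, bottle2, bottle3, bottle4 only 2 to 4 are there at a start; the rules pass over those that are not, and their reading is None.
At some moment in a run one of bottle1, bottle2, bottle3, bottle4 may be knocked a few centimetres aside while the robot is not near it.
Once in a run the grip may slacken for a moment while it holds something.
It also fails if it takes over 210 s, if anything falls off the work surface, if the arm or the gripper's body presses on something with over 40 N, if the wrist force passes 120 N, or if a joint passes its speed limit or range.

ROBOT

A 7-joint arm with a two-finger parallel gripper is mounted at the origin on the work surface. World frame = base frame: x ahead of the robot, y to its left, z up, the work surface at z = 0. Lengths are in m, angles in rad, forces in N, time in s.
With the tool pointing down it reaches from about 0.425 to 0.95 m from the base axis. Payload 4.7 kg.
Tool frame: the origin (TCP) lies midway between the tips of the shut fingers; the grasp point (between the pads) lies robot.pinch_z behind it (robot.pinch_z is the distance from the TCP to the grasp point, in m); z points along the fingers, y is the line along which they close (so a half turn about z gives the same grasp; the last joint's range is limited). The gripper opens to 87 mm and grips with 3 to 60 N. Pads are 19 mm wide; open, the fingers measure 117 mm over their backs; the gripper's body (75 mm by 190 mm) begins 51 mm behind the grasp point.
Start: joints at [-1.324, 0.469, -0.049, 1.532, 0.024, 1.141, -0.082], TCP at [0.184, 0.65, 0.223] pointing down, gripper open.
Joint ranges: [-2.59, 2.59], [-0.33, 1.99], [-1.39, 1.29], [0.1, 2.45], [-1.04, 4.18], [0.21, 1.99], [-2.66, 2.66]. Speed limits (rad/s): [2.57, 2.57, 3.14, 3.14, 3.14, 3.14, 3.14].

INTERFACE

Orientations are given as a unit quaternion [w, x, y, z].
In Python, from station import get_obs, optics, ticket, robot gives the robot as it stands.
- The arm moves only by the shell command python3 -m crank 'ROWS' [OPENING] [FORCE]. ROWS is JSON, a list of rows, each an object of numbers: "dx", "dy", "dz": the shift along the world's x, y, z normalised to -1 to 1, where 1 is 4 cm; "roll": the turn about the world's z normalised to -1 to 1, where 1 is 8 degrees. In form: [{"dx": .., "dy": .., "dz": .., "roll": ..}, ...]. A call has 1 to 10 rows; each row shifts and turns the commanded pose from where the row before left it; what a row does not reach is not made up. A row lasts 1/8 s, in which the tool goes at most 62.5 mm and 10.7 degrees, less where a joint would pass 70% of its speed; a pose out of reach is approached as far as the arm can. A call with a number of a shift or a turn outside -1 to 1 is refused whole. A call with a gripper value outside its range is refused whole. OPENING is the opening, from 0 (shut) to 1 (fully open), set as the call begins (- or left out, the last holds). The fingers move at their own pace and stop on an object; FORCE is the grip in N (left out, the last holds). Time passes only in rows, so rows that do not move let the fingers close. It gives the time, the measured TCP pose, the force, the opening and the grip force at its end, in the units of the state.
- get_obs(): the state, without advancing time (a new reading comes with each control period).
- optics.get_image(name): name is "scene" or "top" or "wrist"; returns the picture (400x640x3 uint8, red, green, blue); there is no depth.
- optics.camera_info(name): a dict with "fov_y" (degrees; the focal length in pixels is half the picture's height over the tangent of half this angle, whatever the lens; pixels are square), "cx", "cy" (the principal point, pixels), "extrinsics" (4x4, takes a point from camera to world coordinates). Camera axes: x right, y down, z forward; pixel columns grow to the right and rows downward; lengths in m; the calibration is good to about 2 mm. A picture is of the moment at which its call begins: read the wrist's pose just before it. camera_info takes no time and is no camera call; for the wrist camera it gives the pose at the moment of the call.
- ticket.finish_job(): hands the job in; it is judged then, once.
The state is a dict: "time_s": time; "joint_pos": joint angles; "joint_vel": joint speeds; "joint_torque": joint torques, N m; "tool_pos": TCP position; "ee_rot": TCP orientation; "force": force on the tool from outside, world axes, zero at the start; "moment": the same for the moment, N m; "opening": finger opening in m; "grip_force": force on a finger pad.
Only numpy, scipy, OpenCV 4.12 (cv2) and the standard library are available. Lean on these libraries where they do the work, as an engineer would, in place of code of your own. Each camera call takes 0.05 s, during which the arm holds its last target. There are 200 camera calls.

## Working session

There is one attempt and no reset: what is moved stays moved. The work goes in short steps, Python scripts to look and compute and a shell command to move; the robot and the scene stay as the last step left them, time stands still between calls to the robot, and variables do not carry over. Pictures are saved under pics/ and viewed, at most 14 in all, crops included, and the job is handed in when it is done.

```bash
ls; mkdir -p pics
python3 - <<'E'
from station import get_obs, optics, ticket, robot
import cv2
o=get_obs(); print(o['time_s'],o['tool_pos'],o['ee_rot'],o['opening'],robot.pinch_z)
for n in ['scene','top']:
    im=optics.get_image(n); cv2.imwrite(f'pics/{n}0.png',im[:,:,::-1]); print(n,optics.camera_info(n))
E
```

```text
pics
0.0 [0.18361428 0.64891146 0.22148494] [-1.04505640e-04  1.37439600e-01  9.90509651e-01 -9.88010458e-04] 0.08690181407051124 0.0187
scene {'fov_y': 48.31239314690195, 'cx': 320.6510693738589, 'cy': 194.65404662972065, 'extrinsics': array([[-0.56314959,  0.56103192, -0.60671717,  1.33469974],
       [ 0.82610664,  0.36422219, -0.4299884 ,  0.51856133],
       [-0.02025736, -0.74336087, -0.66858377,  1.0673589 ],
       [ 0.        ,  0.        ,  0.        ,  1.        ]])}
top {'fov_y': 56.392990994634076, 'cx': 312.6565328310407, 'cy': 196.9729500449422, 'extrinsics': array([[-0.02050433, -0.98979144,  0.14104073,  0.34660698],
       [-0.99967672,  0.0181756 , -0.01777957, -0.05544364],
       [ 0.01503456, -0.14135969, -0.98984413,  1.3201931 ],
       [ 0.        ,  0.        ,  0.        ,  1.        ]])}
```

View pics/scene0.png

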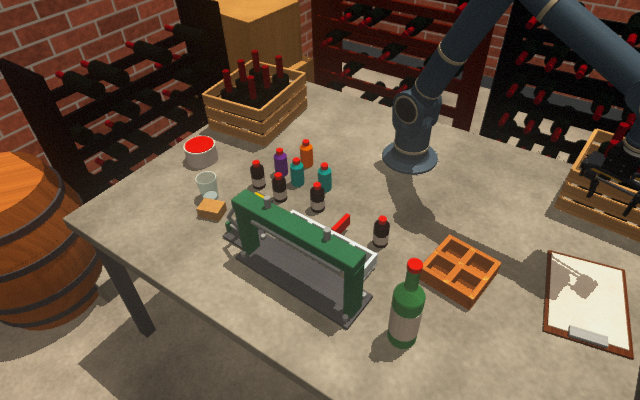

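View pics/top0.png

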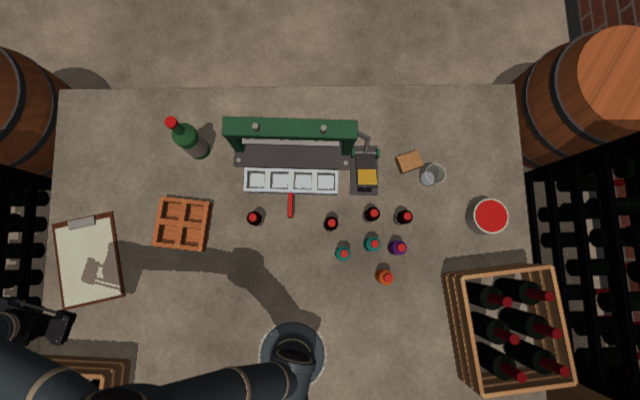

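The scene picture shows the press in the middle. The dark bottles are at about (258,175), (279,187), (317,197) and (381,232).

Candidates in the top picture:
- Dark bottles with red caps: (254,217), (331,223), (372,213), (405,216). I choose these.
- Look-alikes, not meant: turquoise (344,253), turquoise (373,243), purple (398,247), orange (386,277).

Next I check the choice in a close crop.

```bash
cat > h.py <<'E'
import numpy as np, cv2
from station import get_obs, optics
def rays(n,uv,z,ci=None):
    "pixels -> world points on plane z"
    c=ci or optics.camera_info(n); f=200/np.tan(np.radians(c['fov_y']/2)); E=c['extrinsics']
    uv=np.atleast_2d(np.array(uv,float))
    d=np.c_[(uv[:,0]-c['cx'])/f,(uv[:,1]-c['cy'])/f,np.ones(len(uv))]@E[:3,:3].T
    o=E[:3,3]; return o+d*((z-o[2])/d[:,2])[:,None]
def proj(n,P,ci=None):
    c=ci or optics.camera_info(n); f=200/np.tan(np.radians(c['fov_y']/2)); E=c['extrinsics']
    p=(np.atleast_2d(P)-E[:3,3])@E[:3,:3]
    return p[:,:2]/p[:,2:]*f+[c['cx'],c['cy']]
def blobs(im,lo,hi,amin=8):
    h=cv2.cvtColor(im,cv2.COLOR_RGB2HSV); m=cv2.inRange(h,lo,hi)
    if lo[0]==0 : m|=cv2.inRange(h,(172,lo[1],lo[2]),(180,255,255))
    n,l,s,c=cv2.connectedComponentsWithStats(m)
    return [(c[i].round(1),s[i,4],s[i,:4]) for i in range(1,n) if s[i,4]>=amin]
E
python3 - <<'E'
from h import *
im=cv2.imread('pics/top0.png'); 
cv2.imwrite('pics/crop1.png',cv2.resize(im[110:290,210:450],None,fx=3.3,fy=3.3,interpolation=cv2.INTER_CUBIC))
cv2.imwrite('pics/crop2.png',cv2.resize(im[180:260,140:220],None,fx=6,fy=6,interpolation=cv2.INTER_CUBIC))
rgb=im[:,:,::-1].copy()
for b in blobs(rgb,(0,150,80),(5,255,255)): 
    if 140<b[0][0]<440: print('red',b[0],b[1],b[2],rays('top',b[0],.11)[0].round(3))
for b in blobs(rgb,(22,150,80),(32,255,255)): print('yel',b[0],b[1],b[2],rays('top',b[0],.087)[0].round(3))
E
```

```text
red [170.1 121.6] 113 [164 116  13  12] [0.783 0.396 0.11 ]
red [289.9 204.9] 122 [287 193   6  25] [ 0.494 -0.002  0.11 ]
red [373.9 212.5] 58 [370 209   9   8] [ 0.464 -0.276  0.11 ]
red [252.4 217. ] 57 [249 213   8   9] [0.457 0.12  0.11 ]
red [407.3 215.6] 57 [404 212   8   8] [ 0.452 -0.385  0.11 ]
red [331.3 222.5] 56 [328 219   8   8] [ 0.434 -0.136  0.11 ]
red [374.5 243.3] 47 [371 240   8   8] [ 0.364 -0.274  0.11 ]
red [401. 247.] 56 [397 243   9   9] [ 0.351 -0.359  0.11 ]
red [343.8 253. ] 42 [341 250   7   7] [ 0.335 -0.173  0.11 ]
red [387.6 277.6] 54 [384 274   8   8] [ 0.255 -0.311  0.11 ]
yel [372.4 169.6] 14 [369 169   7   3] [ 0.612 -0.282  0.087]
yel [370.5 183.5] 24 [364 183  13   2] [ 0.565 -0.273  0.087]
```

View pics/crop1.png

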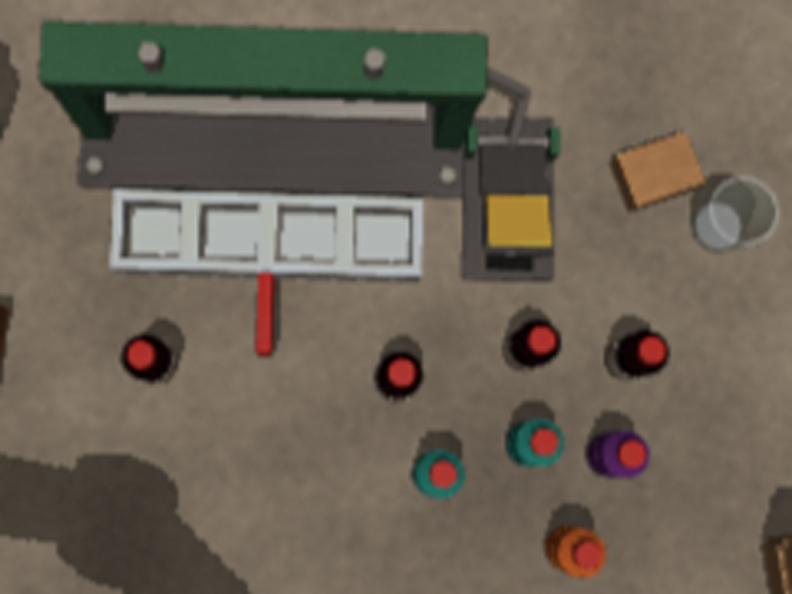

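View pics/crop2.png

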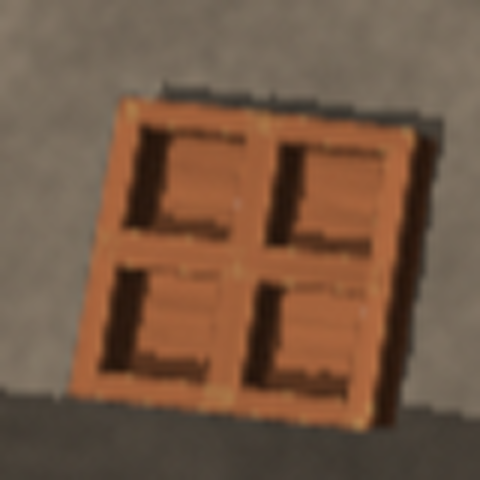

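The crop confirms the four dark bottles and shows the drawer with the fin, the pedal pad and the 2x2 crate clearly. Next I fit the press and the crate.

Run:
```python
from h import *
from scipy.optimize import least_squares
def fit(uv,P):  # planar pose: P local x,y,worldz
    uv=np.array(uv,float);P=np.array(P,float)
    def g(q): 
        c,s=np.cos(q[2]),np.sin(q[2]); return np.c_[q[0]+c*P[:,0]-s*P[:,1],q[1]+s*P[:,0]+c*P[:,1],P[:,2]]
    r=least_squares(lambda q:(proj('top',g(q))-uv).ravel(),[.5,0,0]); print(r.x.round(4),'deg',np.degrees(r.x[2]).round(2),'res px',np.round(r.fun,1)); return r.x,g
# tray: cell top openings edges: cell corners at wall top z .065 ; use outer back corners and cell dividers
c1=lambda p:((np.array(p)+.5)/3.3-.5+[210,110])
c2=lambda p:((np.array(p)+.5)/6-.5+[140,180])
im=cv2.imread('pics/top0.png')
fin=c1([[257,354],[271,354]]);
fit(np.vstack([c1([[115,190],[423,200]]),fin]),[[.041,.161,.065],[.041,-.161,.065],[-.1475+.0,.008,.069],[-.1475,-.008,.069]])
fit(c2([[122,98],[418,130],[370,430],[72,395]]),[[.085,.085,.051],[.085,-.085,.051],[-.085,-.085,.051],[-.085,.085,.051]])
print('beam top corners',rays('top',c1([[43,22],[488,35],[488,95],[40,85]]),.235).round(3))
print('pad',rays('top',c1([[487,195],[550,194],[551,247],[488,247]]),.087).round(3))
print('box',rays('top',c1([[658,170]]),.04).round(3),'tumbler',rays('top',c1([[743,210]]),.09).round(3))
for b in [(374,212.5),(252.4,217),(407.3,215.6),(331.3,222.5)]: pass
# scene check of caps
r=optics.get_image('scene')
for b in blobs(r,(0,150,80),(5,255,255)): print(b[0],b[1],rays('scene',b[0],.11)[0].round(3))
```

```text
[ 0.5953 -0.0054 -0.0471] deg -2.7 res px [ 0.  -3.2  0.4 -3.5 -0.5  3.1  0.1  3.2]
[ 0.446   0.3708 -0.1328] deg -7.61 res px [-0.  -0.2  0.   0.1  0.4  0.  -0.3  0.1]
beam top corners [[ 0.752  0.192  0.235]
 [ 0.734 -0.216  0.235]
 [ 0.677 -0.214  0.235]
 [ 0.693  0.194  0.235]]
pad [[ 0.616 -0.23   0.087]
 [ 0.616 -0.295  0.087]
 [ 0.561 -0.294  0.087]
 [ 0.562 -0.229  0.087]]
box [[ 0.65  -0.421  0.04 ]] tumbler [[ 0.595 -0.492  0.09 ]]
[424.2   5.8] 93 [-1.269 -0.529  0.11 ]
[346.8   3.2] 12 [-1.07 -0.95  0.11]
[462.    6.1] 38 [-1.379 -0.336  0.11 ]
[348.   14.5] 16 [-0.914 -0.845  0.11 ]
[394.   13.2] 8 [-1.069 -0.628  0.11 ]
[406.5  15.9] 22 [-1.068 -0.547  0.11 ]
[342.1  17.9] 8 [-0.852 -0.847  0.11 ]
[368.  19.] 19 [-0.914 -0.712  0.11 ]
[532.6  20. ] 41 [-1.371  0.073  0.11 ]
[333.6  18.9] 8 [-0.814 -0.88   0.11 ]
[362.2  21.9] 10 [-0.859 -0.718  0.11 ]
[442.6  23.4] 27 [-1.07  -0.329  0.11 ]
[352.8  23.1] 11 [-0.817 -0.754  0.11 ]
[168.3  26.2] 30 [-0.24  -1.618  0.11 ]
[372.8  27.7] 14 [-0.817 -0.627  0.11 ]
[410.6  28.4] 19 [-0.915 -0.448  0.11 ]
[399.   32.4] 29 [-0.8
[... 937 characters left out ...]
8] 8 [-0.315 -0.185  0.11 ]
[164.4  90.5] 19 [ 0.274 -1.06   0.11 ]
[107.4 121.3] 18 [ 0.568 -1.06   0.11 ]
[624.2 124.2] 37 [-0.493  0.645  0.11 ]
[559.8 131. ] 8 [-0.316  0.454  0.11 ]
[198.7 144.1] 377 [ 0.481 -0.635  0.11 ]
[179.3 138.7] 10 [ 0.496 -0.723  0.11 ]
[305.4 142. ] 39 [ 0.256 -0.309  0.11 ]
[613.9 141.2] 36 [-0.352  0.631  0.11 ]
[279.2 150.9] 44 [ 0.352 -0.356  0.11 ]
[295.9 160.2] 44 [ 0.364 -0.272  0.11 ]
[255.7 163. ] 49 [ 0.453 -0.381  0.11 ]
[324.  165.5] 47 [ 0.335 -0.172  0.11 ]
[277.7 175.4] 54 [ 0.465 -0.274  0.11 ]
[316.7 185.3] 53 [ 0.435 -0.134  0.11 ]
[341.7 223.5] 202 [0.538 0.028 0.11 ]
[382.  219.6] 70 [0.458 0.121 0.11 ]
[414.6 265.3] 207 [0.564 0.279 0.11 ]
```

Run:
```python
from h import *
from scipy.optimize import least_squares
c1=lambda p:((np.array(p)+.5)/3.3-.5+[210,110])
uv=c1([[115,190],[423,200],[257,354],[271,354], [43,22],[488,35],[488,95],[40,85]])
D=.125
P=np.array([[.041-D,.161,.065],[.041-D,-.161,.065],[-.126-D,.008,.069],[-.126-D,-.008,.069],[0,.205,.235],[0,-.205,.235],[0,-.205,.235],[0,.205,.235]])
def g(q):
    X=P[:,0].copy(); X[4:6]=q[3]+.03; X[6:]=q[3]-.03
    c,s=np.cos(q[2]),np.sin(q[2]); return np.c_[q[0]+c*X-s*P[:,1],q[1]+s*X+c*P[:,1],P[:,2]]
r=least_squares(lambda q:(proj('top',g(q))-uv).ravel(),[.7,0,0,0]); q=r.x
print(q.round(4),np.degrees(q[2]).round(2),r.fun.round(1))
c,s=np.cos(q[2]),np.sin(q[2]); W=lambda x,y:(np.array([q[0]+c*x-s*y,q[1]+s*x+c*y])).round(4)
for y in(.12,.04,-.04,-.12): print('cell',y,W(-D,y))
print('fin out',W(-D-.105,0),'fin shut',W(-.105,0),'beam',W(q[3],0))
# overlay for check
im=cv2.imread('pics/top0.png'); 
def line(pts,z):
    p=proj('top',[[*W(*a),z] for a in pts]); p=((p+.5-[210,110])*4-.5); cv2.polylines(big,[p.round().astype(int)],True,(255,0,255),1)
big=cv2.resize(im[110:230,210:400],None,fx=4,fy=4,interpolation=cv2.INTER_CUBIC)
sq=lambda x,y,a,b:[(x-a,y-b),(x+a,y-b),(x+a,y+b),(x-a,y+b)]
line(sq(-D,0,.041,.161),.065); [line(sq(-D,y,.03,.03),.065) for y in(.12,.04,-.04,-.12)]; line(sq(-D-.0835,0,.0425,.008),.069); line(sq(0,0,.065,.21),.012);line(sq(q[3],0,.03,.205),.235)
cv2.imwrite('pics/ov.png',big)
```

```text
[ 0.709  -0.0106 -0.0443  0.0049] -2.54 [-0.1  0.2  0.4 -0.4 -0.2  0.   0.3  0.2 -0.3 -0.2  0.3 -0.3  0.2  0.6
 -0.5 -0.1]
cell 0.12 [0.5894 0.1149]
cell 0.04 [0.5859 0.0349]
cell -0.04 [ 0.5823 -0.045 ]
cell -0.12 [ 0.5788 -0.1249]
fin out [ 4.792e-01 -4.000e-04] fin shut [ 0.6041 -0.0059] beam [ 0.7139 -0.0108]
```

View pics/ov.png

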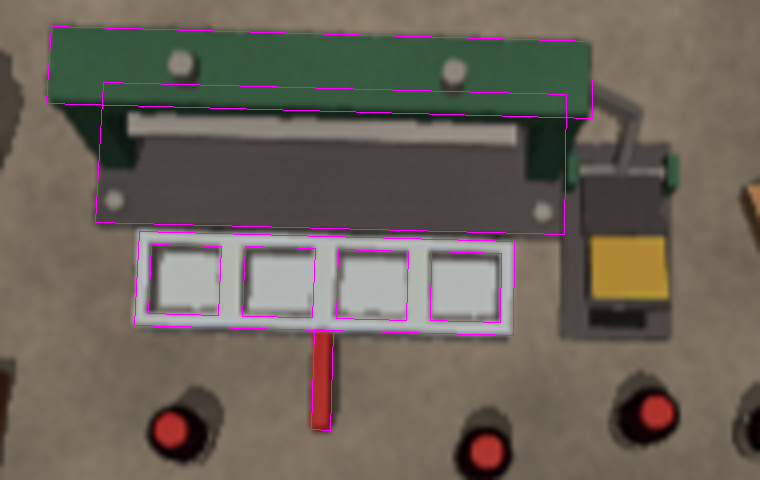

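The overlay matches the drawer, fin, base and beam to within a pixel. I move to the first bottle, A.

```bash
R='x'; python3 -m crank '[{"dx":0.49,"dy":-0.94,"dz":0,"roll":0.83},{"dx":0.49,"dy":-0.94,"dz":0,"roll":0.83},{"dx":0.49,"dy":-0.94,"dz":0,"roll":0},{"dx":0.49,"dy":-0.94,"dz":0,"roll":0},{"dx":0.49,"dy":-0.94,"dz":0,"roll":0},{"dx":0.49,"dy":-0.94,"dz":0,"roll":0},{"dx":0.49,"dy":-0.94,"dz":0,"roll":0},{"dx":0.49,"dy":-0.94,"dz":0,"roll":0},{"dx":0.49,"dy":-0.94,"dz":0,"roll":0},{"dx":0.49,"dy":-0.94,"dz":0,"roll":0}]' 1 40; python3 -m crank '[{"dx":0.49,"dy":-0.94,"dz":0,"roll":0},{"dx":0.49,"dy":-0.94,"dz":0,"roll":0},{"dx":0.49,"dy":-0.94,"dz":0,"roll":0},{"dx":0.49,"dy":-0.94,"dz":0,"roll":0},{"dx":0,"dy":0,"dz":0,"roll":0}]'
python3 - <<'E'
from h import *
o=get_obs();q=o['ee_rot'];print(2*np.degrees(np.arctan2(q[1],q[2])))
print(optics.camera_info('wrist'))
im=optics.get_image('wrist');cv2.imwrite('pics/w1.png',im[:,:,::-1])
E
```

```text
time_s: 1.4
tool_pos: [0.3802, 0.2721, 0.2225]
ee_rot: [0.0, 0.022, 1.0, 0.0]
force: [-0.3, -0.4, -0.4]
opening: 0.087
grip_force: 0.0
time_s: 2.02
tool_pos: [0.4592, 0.1197, 0.2226]
ee_rot: [0.0, 0.025, 1.0, -0.0]
force: [0.3, 0.1, -0.3]
opening: 0.0868
grip_force: 0.0
2.910859878660213
{'fov_y': 67.44873727228855, 'cx': 320.5985579335962, 'cy': 200.62369377114217, 'extrinsics': array([[ 0.05026339,  0.95997713,  0.27553131,  0.38397935],
       [ 0.9987352 , -0.047965  , -0.01507817,  0.12260055],
       [-0.00125884,  0.27594069, -0.96117384,  0.38458545],
       [ 0.        ,  0.        ,  0.        ,  1.        ]])}
```

View pics/w1.png

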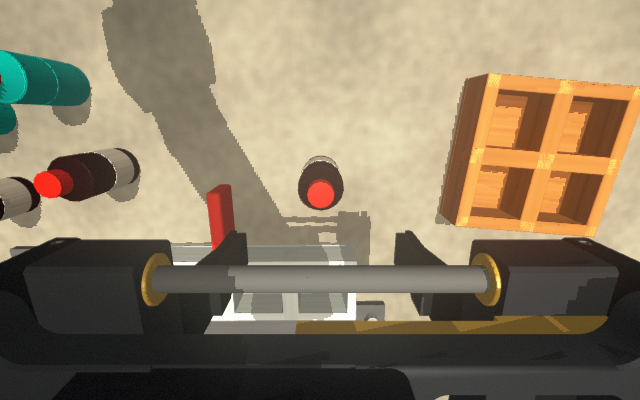

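The wrist view shows bottle A's red cap at (320,193), centred between the fingers, with the crate at the right. I descend and grip.

```bash
python3 -m crank '[{"dx":-0.04,"dy":0.02,"dz":-0.85,"roll":0},{"dx":0,"dy":0,"dz":-0.85,"roll":0},{"dx":0,"dy":0,"dz":-0.85,"roll":0},{"dx":0,"dy":0,"dz":-0.85,"roll":0},{"dx":0,"dy":0,"dz":-0.82,"roll":0},{"dx":0,"dy":0,"dz":0,"roll":0}]'; python3 -m crank '[{"dx":0,"dy":0,"dz":0,"roll":0},{"dx":0,"dy":0,"dz":0,"roll":0},{"dx":0,"dy":0,"dz":0,"roll":0},{"dx":0,"dy":0,"dz":0,"roll":0}]' 0 40; python3 -m crank '[{"dx":0,"dy":0,"dz":0.8,"roll":0},{"dx":0,"dy":0,"dz":0.8,"roll":0},{"dx":0,"dy":0,"dz":0.8,"roll":0},{"dx":0,"dy":0,"dz":0,"roll":0}]'
python3 - <<'E'
from h import *
print(get_obs()['tool_pos'])
im=optics.get_image('top')
for b in blobs(im,(0,150,80),(5,255,255)):
    if 140<b[0][0]<440 : print(b[0],rays('top',b[0],.11)[0].round(3))
E
```

```text
time_s: 2.82
tool_pos: [0.4542, 0.1246, 0.052]
ee_rot: [-0.003, 0.021, 1.0, -0.001]
force: [-0.6, 0.1, 0.7]
opening: 0.0873
grip_force: 0.0
time_s: 3.32
tool_pos: [0.4569, 0.1239, 0.0544]
ee_rot: [0.0, 0.022, 1.0, 0.0]
force: [0.1, -1.7, 1.2]
opening: 0.0549
grip_force: 1.0
time_s: 3.82
tool_pos: [0.458, 0.1244, 0.1517]
ee_rot: [0.002, 0.022, 1.0, 0.001]
force: [0.1, -0.4, -3.1]
opening: 0.047
grip_force: 40.0
[0.4580085  0.12436554 0.15173084]
[170.2 121.6] [0.783 0.395 0.11 ]
[289.8 204.2] [ 0.497 -0.002  0.11 ]
[373.9 212.5] [ 0.464 -0.276  0.11 ]
[407.3 215.6] [ 0.452 -0.385  0.11 ]
[331.3 222.5] [ 0.434 -0.136  0.11 ]
[374.5 243.3] [ 0.364 -0.274  0.11 ]
[401.1 247.1] [ 0.35  -0.359  0.11 ]
[343.8 253. ] [ 0.335 -0.173  0.11 ]
[387.6 277.6] [ 0.255 -0.311  0.11 ]
```

```bash
cat >> h.py <<'E'
def held():
    "height of held bottle's foot below TCP, and y offset, from the wrist picture"
    ci=optics.camera_info('wrist'); t=get_obs()['tool_pos']; im=optics.get_image('wrist')
    f=200/np.tan(np.radians(ci['fov_y']/2));E=ci['extrinsics']
    for b in blobs(im,(0,150,80),(5,255,255),80):
        if abs(b[0][0]-320)<60:
            for z in np.arange(.0,.4,.001):
                p=rays('wrist',b[0],z,ci)[0]
                if p[0]<=t[0]: break
            # p: point of the ray above the tcp x
            print('cap px',b[0],b[1],b[2],'z',p[2].round(3),'y-err',(p[1]-t[1]).round(4),'tcp-foot',(t[2]-p[2]+.107).round(3))
def look():
    im=optics.get_image('top'); print(get_obs()['time_s'],get_obs()['tool_pos'].round(4))
    for b in blobs(im,(0,150,80),(5,255,255),20):
        if 140<b[0][0]<440 and b[0][1]>130: print(b[0],b[1],rays('top',b[0],.11)[0,:2].round(3),'in tray',rays('top',b[0],.13)[0,:2].round(3))
    return im
E
python3 - <<'E'
from h import *
held()
im=optics.get_image('wrist');cv2.imwrite('pics/w2.png',im[:,:,::-1])
E
```

```text
cap px [321.7 257.1] 646 [299 246  47  20] z 0.163 y-err -0.0005 tcp-foot 0.094
cap px [322.3 298.3] 488 [299 293  48  14] z 0.201 y-err -0.0004 tcp-foot 0.056
```

View pics/w2.png

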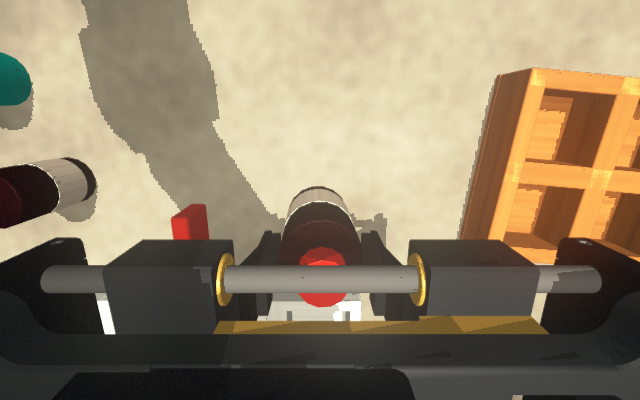

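The wrist view shows the bottle held upright with its cap at (323,277). It sits about 2 cm low in the grip, so the fingers need more rows to close next time. I carry it to cell 1 and lower it gently.

```bash
python3 -m crank '[{"dx":0.4,"dy":0,"dz":0.6,"roll":0},{"dx":0.7,"dy":-0.06,"dz":0,"roll":0},{"dx":0.8,"dy":-0.06,"dz":0,"roll":0},{"dx":0.8,"dy":-0.06,"dz":0,"roll":0},{"dx":0.58,"dy":-0.06,"dz":0,"roll":0},{"dx":0,"dy":0,"dz":0,"roll":0},{"dx":0,"dy":0,"dz":0,"roll":0}]';  python3 -m crank '[{"dx":0,"dy":0,"dz":-0.7,"roll":0},{"dx":0,"dy":0,"dz":-0.6,"roll":0},{"dx":0,"dy":0,"dz":-0.2,"roll":0},{"dx":0,"dy":0,"dz":0,"roll":0},{"dx":0,"dy":0,"dz":0,"roll":0}]'
python3 - <<'E'
from h import *
print(get_obs()['force'])
held()
E
```

```text
time_s: 4.85
tool_pos: [0.5861, 0.1143, 0.1722]
ee_rot: [-0.002, 0.022, 1.0, -0.0]
force: [0.1, -0.6, -2.1]
opening: 0.0471
grip_force: 40.0
time_s: 5.48
tool_pos: [0.5883, 0.1145, 0.1148]
ee_rot: [0.001, 0.022, 1.0, 0.0]
force: [1.3, 0.2, -3.4]
opening: 0.0466
grip_force: 40.0
[ 1.27649099  0.24544134 -3.40727744]
cap px [321.8 257.2] 648 [299 247  47  19] z 0.128 y-err -0.0005 tcp-foot 0.094
cap px [322.3 298.4] 499 [299 293  48  14] z 0.166 y-err -0.0004 tcp-foot 0.056
```

```bash
python3 -m crank '[{"dx":0,"dy":0,"dz":-0.2,"roll":0},{"dx":0,"dy":0,"dz":-0.13,"roll":0},{"dx":0,"dy":0,"dz":0,"roll":0}]';  python3 -m crank '[{"dx":0,"dy":0,"dz":-0.1,"roll":0},{"dx":0,"dy":0,"dz":0,"roll":0}]'; python3 -m crank '[{"dx":0,"dy":0,"dz":-0.1,"roll":0},{"dx":0,"dy":0,"dz":0,"roll":0}]'
```

```text
time_s: 5.9
tool_pos: [0.5873, 0.1142, 0.0999]
ee_rot: [-0.001, 0.022, 1.0, -0.0]
force: [0.2, 0.1, -2.5]
opening: 0.0467
grip_force: 40.0
time_s: 6.15
tool_pos: [0.5876, 0.1143, 0.0962]
ee_rot: [-0.0, 0.022, 1.0, -0.0]
force: [0.1, 0.3, -2.1]
opening: 0.0467
grip_force: 40.0
time_s: 6.4
tool_pos: [0.5902, 0.1141, 0.0949]
ee_rot: [0.003, 0.022, 1.0, 0.001]
force: [-0.4, -0.7, 7.0]
opening: 0.0468
grip_force: 40.0
```

```bash
python3 -m crank '[{"dx":0,"dy":0,"dz":0,"roll":0},{"dx":0,"dy":0,"dz":0,"roll":0},{"dx":0,"dy":0,"dz":0,"roll":0}]' 0.7;  python3 -m crank '[{"dx":0,"dy":0,"dz":0.3,"roll":0},{"dx":0,"dy":0,"dz":0.8,"roll":0},{"dx":0,"dy":0,"dz":0.8,"roll":0},{"dx":0,"dy":0,"dz":0.8,"roll":0},{"dx":-0.55,"dy":-0.9,"dz":0,"roll":0},{"dx":-0.55,"dy":-0.9,"dz":0,"roll":0},{"dx":-0.55,"dy":-0.9,"dz":0,"roll":0},{"dx":-0.55,"dy":-0.9,"dz":0,"roll":0},{"dx":-0.55,"dy":-0.9,"dz":0,"roll":0}]';  python3 -m crank '[{"dx":-0.55,"dy":-0.9,"dz":0,"roll":0},{"dx":-0.55,"dy":-0.83,"dz":0,"roll":0},{"dx":0,"dy":0,"dz":0,"roll":0},{"dx":0,"dy":0,"dz":0,"roll":0}]' 1
python3 - <<'E'
from h import *
im=look(); cv2.imwrite('pics/t2.png',im[100:290,210:450,::-1])
ci=optics.camera_info('wrist'); w=optics.get_image('wrist')
for b in blobs(w,(0,150,80),(5,255,255),80): print(b[0],b[1],rays('wrist',b[0],.108,ci)[0].round(3))
E
```

```text
time_s: 6.78
tool_pos: [0.5876, 0.1145, 0.0924]
ee_rot: [-0.0, 0.022, 1.0, 0.0]
force: [-0.6, 0.3, 0.4]
opening: 0.0598
grip_force: 0.0
time_s: 7.9
tool_pos: [0.4772, -0.0668, 0.2014]
ee_rot: [0.001, 0.022, 1.0, 0.0]
force: [0.9, -0.3, 1.0]
opening: 0.0608
grip_force: 0.0
time_s: 8.4
tool_pos: [0.4343, -0.1344, 0.2012]
ee_rot: [0.001, 0.022, 1.0, 0.0]
force: [0.2, 0.4, 0.4]
opening: 0.0852
grip_force: 0.0
8.45 [ 0.4345 -0.134   0.201 ]
[254.  174.8] 57 [0.596 0.115] in tray [0.592 0.112]
[290.  204.1] 122 [ 0.497 -0.003] in tray [ 0.494 -0.004]
[373.9 212.5] 57 [ 0.464 -0.276] in tray [ 0.462 -0.272]
[407.3 215.6] 57 [ 0.452 -0.385] in tray [ 0.45 -0.38]
[374.5 243.2] 48 [ 0.365 -0.274] in tray [ 0.364 -0.27 ]
[401. 247.] 56 [ 0.351 -0.359] in tray [ 0.351 -0.354]
[387.6 277.6] 54 [ 0.255 -0.311] in tray [ 0.257 -0.307]
[264.3  84.5] 903 [ 0.334 -0.176  0.108]
[ 44.5 115.2] 1228 [ 0.35  -0.358  0.108]
[148.8 127.1] 999 [ 0.363 -0.274  0.108]
[317.1 201.6] 720 [ 0.433 -0.138  0.108]
[442.7 232.7] 1426 [ 0.468 -0.025  0.108]
[ 49.9 228.8] 868 [ 0.449 -0.382  0.108]
[171.5 234.7] 605 [ 0.459 -0.273  0.108]
```

Bottle A stands in its cell at (0.592, 0.112), as intended, and B is where expected. I pick B for the cell at y = -0.04.

```bash
python3 -m crank '[{"dx":0,"dy":-0.02,"dz":-0.9,"roll":0},{"dx":0,"dy":0,"dz":-0.9,"roll":0},{"dx":0,"dy":0,"dz":-0.9,"roll":0},{"dx":0,"dy":0,"dz":-0.8,"roll":0},{"dx":0,"dy":0,"dz":-0.18,"roll":0},{"dx":0,"dy":0,"dz":0,"roll":0}]'; python3 -m crank '[{"dx":0,"dy":0,"dz":0,"roll":0},{"dx":0,"dy":0,"dz":0,"roll":0},{"dx":0,"dy":0,"dz":0,"roll":0},{"dx":0,"dy":0,"dz":0,"roll":0},{"dx":0,"dy":0,"dz":0,"roll":0},{"dx":0,"dy":0,"dz":0,"roll":0},{"dx":0,"dy":0,"dz":0,"roll":0}]' 0 40; python3 -m crank '[{"dx":0,"dy":0,"dz":0.7,"roll":0},{"dx":0,"dy":0,"dz":0.9,"roll":0},{"dx":0,"dy":0,"dz":0.9,"roll":0},{"dx":0.74,"dy":0.45,"dz":0,"roll":0},{"dx":0.74,"dy":0.45,"dz":0,"roll":0},{"dx":0.74,"dy":0.45,"dz":0,"roll":0},{"dx":0.74,"dy":0.45,"dz":0,"roll":0},{"dx":0.74,"dy":0.45,"dz":0,"roll":0},{"dx":0,"dy":0,"dz":0,"roll":0},{"dx":0,"dy":0,"dz":0,"roll":0}]'
python3 - <<'E'
from h import *
held(); im=look()
E
```

```text
time_s: 9.25
tool_pos: [0.4343, -0.1354, 0.0535]
ee_rot: [-0.0, 0.022, 1.0, 0.0]
force: [0.3, 0.3, 0.5]
opening: 0.0868
grip_force: 0.0
time_s: 10.12
tool_pos: [0.4339, -0.1359, 0.0535]
ee_rot: [0.0, 0.022, 1.0, -0.0]
force: [-0.5, -0.0, 1.3]
opening: 0.0471
grip_force: 39.9
time_s: 11.38
tool_pos: [0.5805, -0.046, 0.1524]
ee_rot: [-0.001, 0.022, 1.0, -0.0]
force: [-0.1, -1.3, -2.7]
opening: 0.0471
grip_force: 39.9
cap px [371.6 104.6] 2531 [358  52  28 112] z 0.0 y-err 0.0534 tcp-foot 0.259
cap px [321.9 306.3] 1669 [291 293  62  28] z 0.209 y-err -0.0006 tcp-foot 0.05
11.475 [ 0.5806 -0.0466  0.153 ]
[254.  174.8] 57 [0.596 0.115] in tray [0.592 0.112]
[373.9 212.5] 58 [ 0.464 -0.276] in tray [ 0.462 -0.272]
[407.3 215.6] 57 [ 0.452 -0.385] in tray [ 0.45 -0.38]
[374.5 243.2] 48 [ 0.365 -0.274] in tray [ 0.364 -0.27 ]
[401. 247.] 56 [ 0.351 -0.359] in tray [ 0.351 -0.354]
[343.8 253. ] 42 [ 0.335 -0.173] in tray [ 0.336 -0.172]
[387.6 277.6] 54 [ 0.255 -0.311] in tray [ 0.257 -0.307]
```

```bash
python3 -m crank '[{"dx":0.03,"dy":0.02,"dz":-0.9,"roll":0},{"dx":0,"dy":0,"dz":-0.8,"roll":0},{"dx":0,"dy":0,"dz":-0.2,"roll":0},{"dx":0,"dy":0,"dz":0,"roll":0}]';  python3 -m crank '[{"dx":0,"dy":0,"dz":-0.1,"roll":0},{"dx":0,"dy":0,"dz":0,"roll":0}]'; python3 -m crank '[{"dx":0,"dy":0,"dz":0,"roll":0},{"dx":0,"dy":0,"dz":0,"roll":0},{"dx":0,"dy":0,"dz":0,"roll":0}]' 0.7;  python3 -m crank '[{"dx":0,"dy":0,"dz":0.4,"roll":0},{"dx":0,"dy":0,"dz":0.9,"roll":0},{"dx":0,"dy":0,"dz":0.9,"roll":0},{"dx":0,"dy":0,"dz":0.9,"roll":0},{"dx":-0.49,"dy":-0.96,"dz":0,"roll":0},{"dx":-0.49,"dy":-0.96,"dz":0,"roll":0},{"dx":-0.49,"dy":-0.96,"dz":0,"roll":0},{"dx":-0.49,"dy":-0.96,"dz":0,"roll":0},{"dx":-0.49,"dy":-0.96,"dz":0,"roll":0},{"dx":-0.49,"dy":-0.96,"dz":0,"roll":0}]';  python3 -m crank '[{"dx":0,"dy":0,"dz":0,"roll":0},{"dx":0,"dy":0,"dz":0,"roll":0},{"dx":0,"dy":0,"dz":0,"roll":0}]' 1
python3 - <<'E'
from h import *
im=look(); 
ci=optics.camera_info('wrist'); w=optics.get_image('wrist')
for b in blobs(w,(0,150,80),(5,255,255),80): print(b[0],b[1],rays('wrist',b[0],.108,ci)[0].round(3))
E
```

```text
time_s: 11.98
tool_pos: [0.5828, -0.0454, 0.0776]
ee_rot: [-0.0, 0.022, 1.0, -0.0]
force: [0.1, -1.0, -1.8]
opening: 0.0471
grip_force: 39.9
time_s: 12.22
tool_pos: [0.5834, -0.0449, 0.0741]
ee_rot: [0.001, 0.022, 1.0, 0.0]
force: [-0.1, -0.5, -1.8]
opening: 0.0473
grip_force: 39.9
time_s: 12.6
tool_pos: [0.5833, -0.0449, 0.0737]
ee_rot: [0.0, 0.022, 1.0, 0.0]
force: [-0.9, 0.4, -0.2]
opening: 0.0598
grip_force: 0.0
time_s: 13.85
tool_pos: [0.4649, -0.2767, 0.1987]
ee_rot: [0.001, 0.022, 1.0, -0.0]
force: [1.1, 0.4, -0.2]
opening: 0.061
grip_force: 0.0
time_s: 14.22
tool_pos: [0.4663, -0.2739, 0.1976]
ee_rot: [0.0, 0.021, 1.0, 0.0]
force: [0.1, 0.5, -1.3]
opening: 0.0822
grip_force: 0.0
14.275 [ 0.4662 -0.274   0.1975]
[254.  174.8] 57 [0.596 0.115] in tray [0.592 0.112]
[302.4 176.6] 56 [ 0.588 -0.045] in tray [ 0.584 -0.045]
[290.  204.1] 122 [ 0.497 -0.003] in tray [ 0.494 -0.004]
[343.7 253. ] 43 [ 0.335 -0.173] in tray [ 0.336 -0.171]
[442.8  31.8] 1227 [ 0.335 -0.178  0.108]
[203.7  65.2] 1101 [ 0.351 -0.361  0.108]
[313.   78.7] 869 [ 0.364 -0.277  0.108]
[573.2 205.2] 3062 [ 0.476 -0.054  0.108]
[192.5 192. ] 846 [ 0.451 -0.385  0.108]
[316.8 200.7] 759 [ 0.463 -0.278  0.108]
```

```bash
python3 -m crank '[{"dx":-0.04,"dy":-0.04,"dz":-0.9,"roll":0},{"dx":0,"dy":0,"dz":-0.9,"roll":0},{"dx":0,"dy":0,"dz":-0.9,"roll":0},{"dx":0,"dy":0,"dz":-0.8,"roll":0},{"dx":0,"dy":0,"dz":-0.08,"roll":0},{"dx":0,"dy":0,"dz":0,"roll":0}]'; python3 -m crank '[{"dx":0,"dy":0,"dz":0,"roll":0},{"dx":0,"dy":0,"dz":0,"roll":0},{"dx":0,"dy":0,"dz":0,"roll":0},{"dx":0,"dy":0,"dz":0,"roll":0},{"dx":0,"dy":0,"dz":0,"roll":0},{"dx":0,"dy":0,"dz":0,"roll":0},{"dx":0,"dy":0,"dz":0,"roll":0}]' 0 40; python3 -m crank '[{"dx":0,"dy":0,"dz":0.7,"roll":0},{"dx":0,"dy":0,"dz":0.9,"roll":0},{"dx":0,"dy":0,"dz":0.9,"roll":0},{"dx":0.2,"dy":0.75,"dz":0,"roll":0},{"dx":0.5,"dy":0.75,"dz":0,"roll":0},{"dx":0.7,"dy":0.75,"dz":0,"roll":0},{"dx":0.7,"dy":0.75,"dz":0,"roll":0},{"dx":0.76,"dy":0.75,"dz":0,"roll":0},{"dx":0,"dy":0,"dz":0,"roll":0},{"dx":0,"dy":0,"dz":0,"roll":0}]'
python3 - <<'E'
from h import *
held(); im=look()
E
```

```text
time_s: 15.08
tool_pos: [0.4645, -0.277, 0.0548]
ee_rot: [0.0, 0.022, 1.0, -0.0]
force: [0.4, -0.8, 0.3]
opening: 0.0868
grip_force: 0.0
time_s: 15.95
tool_pos: [0.4638, -0.2769, 0.0543]
ee_rot: [0.0, 0.022, 1.0, 0.0]
force: [-0.2, 0.6, 1.6]
opening: 0.0471
grip_force: 40.0
time_s: 17.2
tool_pos: [0.5772, -0.1273, 0.1535]
ee_rot: [-0.001, 0.022, 1.0, -0.0]
force: [-0.1, -0.9, -1.9]
opening: 0.0473
grip_force: 40.0
cap px [320.8 306.2] 1659 [290 293  63  28] z 0.21 y-err -0.001 tcp-foot 0.05
17.3 [ 0.577  -0.1283  0.1539]
[254.  174.8] 57 [0.596 0.115] in tray [0.592 0.112]
[290.  204.1] 122 [ 0.497 -0.003] in tray [ 0.494 -0.004]
[407.3 215.6] 57 [ 0.452 -0.385] in tray [ 0.45 -0.38]
[374.5 243.2] 48 [ 0.365 -0.274] in tray [ 0.364 -0.27 ]
[401. 247.] 55 [ 0.351 -0.359] in tray [ 0.351 -0.354]
[343.8 253. ] 42 [ 0.335 -0.173] in tray [ 0.336 -0.172]
[387.6 277.6] 54 [ 0.255 -0.311] in tray [ 0.257 -0.307]
```

```bash
python3 -m crank '[{"dx":0.04,"dy":0.06,"dz":-0.9,"roll":0},{"dx":0,"dy":0,"dz":-0.8,"roll":0},{"dx":0,"dy":0,"dz":-0.2,"roll":0},{"dx":0,"dy":0,"dz":0,"roll":0}]';  python3 -m crank '[{"dx":0,"dy":0,"dz":-0.1,"roll":0},{"dx":0,"dy":0,"dz":0,"roll":0}]'; python3 -m crank '[{"dx":0,"dy":0,"dz":0,"roll":0},{"dx":0,"dy":0,"dz":0,"roll":0},{"dx":0,"dy":0,"dz":0,"roll":0}]' 0.7;  python3 -m crank '[{"dx":0,"dy":0,"dz":0.4,"roll":0},{"dx":0,"dy":0,"dz":0.9,"roll":0},{"dx":0,"dy":0,"dz":0.9,"roll":0},{"dx":0,"dy":0,"dz":0.9,"roll":0},{"dx":-0.45,"dy":-0.92,"dz":0,"roll":0},{"dx":-0.45,"dy":-0.92,"dz":0,"roll":0},{"dx":-0.45,"dy":-0.92,"dz":0,"roll":0},{"dx":-0.45,"dy":-0.92,"dz":0,"roll":0},{"dx":-0.45,"dy":-0.92,"dz":0,"roll":0},{"dx":-0.45,"dy":-0.92,"dz":0,"roll":0}]';  python3 -m crank '[{"dx":-0.45,"dy":-0.92,"dz":0,"roll":0},{"dx":0,"dy":0,"dz":0,"roll":0},{"dx":0,"dy":0,"dz":0,"roll":0},{"dx":0,"dy":0,"dz":0,"roll":0}]' 1
python3 - <<'E'
from h import *
im=look(); 
ci=optics.camera_info('wrist'); w=optics.get_image('wrist')
for b in blobs(w,(0,150,80),(5,255,255),80): print(b[0],b[1],rays('wrist',b[0],.108,ci)[0].round(3))
E
```

```text
time_s: 17.8
tool_pos: [0.5795, -0.1254, 0.0784]
ee_rot: [-0.0, 0.023, 1.0, -0.0]
force: [0.7, -0.0, -2.1]
opening: 0.0469
grip_force: 40.0
time_s: 18.05
tool_pos: [0.5802, -0.1247, 0.0749]
ee_rot: [0.001, 0.022, 1.0, 0.0]
force: [-0.1, 0.4, -0.9]
opening: 0.0471
grip_force: 40.0
time_s: 18.42
tool_pos: [0.5801, -0.1245, 0.0745]
ee_rot: [0.0, 0.022, 1.0, 0.0]
force: [-0.4, -0.3, -0.5]
opening: 0.0601
grip_force: 0.0
time_s: 19.68
tool_pos: [0.4713, -0.3466, 0.1995]
ee_rot: [0.001, 0.022, 1.0, -0.0]
force: [-0.0, -0.1, -0.2]
opening: 0.0611
grip_force: 0.0
time_s: 20.18
tool_pos: [0.4549, -0.3807, 0.1984]
ee_rot: [0.0, 0.021, 1.0, 0.0]
force: [0.0, 0.6, -0.0]
opening: 0.0858
grip_force: 0.0
20.225 [ 0.4548 -0.3807  0.1983]
[254.  174.8] 57 [0.596 0.115] in tray [0.592 0.112]
[302.4 176.6] 56 [ 0.588 -0.045] in tray [ 0.584 -0.045]
[326.7 177.2] 59 [ 0.584 -0.125] in tray [ 0.58  -0.124]
[290.  204.1] 122 [ 0.497 -0.003] in tray [ 0.494 -0.004]
[374.5 243.2] 48 [ 0.365 -0.274] in tray [ 0.364 -0.27 ]
[343.8 253.1] 43 [ 0.335 -0.173] in tray [ 0.335 -0.172]
[579.   42.4] 1419 [ 0.335 -0.18   0.108]
[340.2  74.5] 922 [ 0.35  -0.362  0.108]
[446.8  88.1] 1020 [ 0.363 -0.278  0.108]
[ 34. 200.] 6537 [ 0.441 -0.632  0.108]
[314.1 199.9] 757 [ 0.451 -0.387  0.108]
[636.  233.9] 189 [ 0.495 -0.098  0.108]
```

```bash
python3 -m crank '[{"dx":-0.06,"dy":-0.09,"dz":-0.9,"roll":0},{"dx":0,"dy":0,"dz":-0.9,"roll":0},{"dx":0,"dy":0,"dz":-0.9,"roll":0},{"dx":0,"dy":0,"dz":-0.8,"roll":0},{"dx":0,"dy":0,"dz":-0.1,"roll":0},{"dx":0,"dy":0,"dz":0,"roll":0}]'; python3 -m crank '[{"dx":0,"dy":0,"dz":0,"roll":0},{"dx":0,"dy":0,"dz":0,"roll":0},{"dx":0,"dy":0,"dz":0,"roll":0},{"dx":0,"dy":0,"dz":0,"roll":0},{"dx":0,"dy":0,"dz":0,"roll":0},{"dx":0,"dy":0,"dz":0,"roll":0},{"dx":0,"dy":0,"dz":0,"roll":0}]' 0 40; python3 -m crank '[{"dx":0,"dy":0,"dz":0.7,"roll":0},{"dx":0,"dy":0,"dz":0.9,"roll":0},{"dx":0,"dy":0,"dz":0.9,"roll":0},{"dx":0,"dy":0,"dz":0.9,"roll":0},{"dx":0.2,"dy":0.5,"dz":0.5,"roll":0},{"dx":0.25,"dy":0.95,"dz":0,"roll":0},{"dx":0.3,"dy":0.95,"dz":0,"roll":0},{"dx":0.3,"dy":0.95,"dz":0,"roll":0},{"dx":0.3,"dy":0.95,"dz":0,"roll":0},{"dx":0.3,"dy":0.95,"dz":0,"roll":0}]'; python3 -m crank '[{"dx":0.3,"dy":0.95,"dz":0,"roll":0},{"dx":0.3,"dy":0.95,"dz":0,"roll":0},{"dx":0.3,"dy":0.95,"dz":0,"roll":0},{"dx":0.4,"dy":0.95,"dz":0,"roll":0},{"dx":0.3,"dy":0.95,"dz":0,"roll":0},{"dx":0.35,"dy":0.5,"dz":0,"roll":0},{"dx":0,"dy":0,"dz":0,"roll":0},{"dx":0,"dy":0,"dz":0,"roll":0},{"dx":0,"dy":0,"dz":0,"roll":0}]'
python3 - <<'E'
from h import *
held(); im=look()
E
```

```text
time_s: 21.02
tool_pos: [0.452, -0.3858, 0.0549]
ee_rot: [0.0, 0.022, 1.0, -0.0]
force: [0.6, -0.4, 0.3]
opening: 0.0869
grip_force: 0.0
time_s: 21.9
tool_pos: [0.4514, -0.3859, 0.0543]
ee_rot: [0.0, 0.022, 1.0, -0.0]
force: [0.7, -0.3, 0.5]
opening: 0.0473
grip_force: 40.0
time_s: 23.15
tool_pos: [0.517, -0.1742, 0.2095]
ee_rot: [-0.001, 0.022, 1.0, 0.0]
force: [0.2, 0.1, -2.1]
opening: 0.0471
grip_force: 40.0
time_s: 24.28
tool_pos: [0.595, 0.0322, 0.2102]
ee_rot: [-0.0, 0.024, 1.0, -0.0]
force: [-0.0, 1.0, -2.4]
opening: 0.0471
grip_force: 40.0
cap px [282.2  96. ] 1464 [273  52  20  92] z 0.0 y-err -0.0419 tcp-foot 0.317
cap px [321.2 306.2] 1652 [291 293  62  28] z 0.267 y-err -0.0008 tcp-foot 0.05
24.375 [0.5951 0.0329 0.2103]
[326.6 177.2] 58 [ 0.584 -0.125] in tray [ 0.58  -0.123]
[302.4 177.3] 39 [ 0.585 -0.045] in tray [ 0.581 -0.045]
[289.8 203.7] 102 [ 0.498 -0.002] in tray [ 0.496 -0.003]
[374.5 243.2] 48 [ 0.365 -0.274] in tray [ 0.364 -0.27 ]
[401. 247.] 55 [ 0.351 -0.359] in tray [ 0.351 -0.354]
[343.8 253. ] 42 [ 0.335 -0.173] in tray [ 0.336 -0.172]
[387.6 277.6] 54 [ 0.255 -0.311] in tray [ 0.257 -0.307]
```

```bash
python3 -m crank '[{"dx":-0.22,"dy":0.05,"dz":0,"roll":0},{"dx":0,"dy":0,"dz":-0.8,"roll":0},{"dx":0,"dy":0,"dz":-0.9,"roll":0},{"dx":0,"dy":0,"dz":-0.9,"roll":0},{"dx":0,"dy":0,"dz":-0.6,"roll":0},{"dx":0,"dy":0,"dz":-0.1,"roll":0},{"dx":0,"dy":0,"dz":0,"roll":0}]';  python3 -m crank '[{"dx":0,"dy":0,"dz":-0.1,"roll":0},{"dx":0,"dy":0,"dz":0,"roll":0}]'; python3 -m crank '[{"dx":0,"dy":0,"dz":0,"roll":0},{"dx":0,"dy":0,"dz":0,"roll":0},{"dx":0,"dy":0,"dz":0,"roll":0}]' 0.7;  python3 -m crank '[{"dx":0,"dy":0,"dz":0.4,"roll":0},{"dx":0,"dy":0,"dz":0.9,"roll":0},{"dx":0,"dy":0,"dz":0.9,"roll":0},{"dx":0,"dy":0,"dz":0.9,"roll":0},{"dx":-0.7,"dy":-0.2,"dz":0,"roll":0},{"dx":-0.7,"dy":-0.2,"dz":0,"roll":0},{"dx":-0.7,"dy":-0.2,"dz":0,"roll":0},{"dx":-0.5,"dy":-0.2,"dz":0,"roll":0},{"dx":0,"dy":0,"dz":0,"roll":0},{"dx":0,"dy":0,"dz":0,"roll":0}]'
python3 - <<'E'
from h import *
im=look(); cv2.imwrite('pics/t3.png',cv2.resize(im[110:290,210:450,::-1],None,fx=3,fy=3))
E
```

```text
time_s: 25.25
tool_pos: [0.5869, 0.0363, 0.0789]
ee_rot: [0.0, 0.022, 1.0, 0.0]
force: [0.2, -0.4, -2.1]
opening: 0.0473
grip_force: 40.0
time_s: 25.5
tool_pos: [0.5868, 0.0364, 0.0748]
ee_rot: [0.0, 0.022, 1.0, 0.0]
force: [0.0, -0.1, -3.3]
opening: 0.0473
grip_force: 40.0
time_s: 25.88
tool_pos: [0.5869, 0.0364, 0.0745]
ee_rot: [0.0, 0.022, 1.0, 0.0]
force: [-0.0, 0.4, -0.4]
opening: 0.06
grip_force: 0.0
time_s: 27.12
tool_pos: [0.4838, 0.0047, 0.199]
ee_rot: [0.001, 0.022, 1.0, 0.0]
force: [0.0, 0.6, 0.9]
opening: 0.0611
grip_force: 0.0
27.175 [0.4838 0.0048 0.1988]
[253.4 174.6] 48 [0.597 0.117] in tray [0.593 0.114]
[302.6 176.6] 40 [ 0.588 -0.045] in tray [ 0.584 -0.046]
[326.6 177.2] 58 [ 0.584 -0.125] in tray [ 0.58  -0.123]
[374.5 243.2] 48 [ 0.365 -0.274] in tray [ 0.364 -0.27 ]
[401. 247.] 56 [ 0.351 -0.359] in tray [ 0.351 -0.354]
[343.8 253. ] 42 [ 0.335 -0.173] in tray [ 0.336 -0.172]
[387.6 277.6] 54 [ 0.255 -0.311] in tray [ 0.257 -0.307]
```

View pics/t3.png

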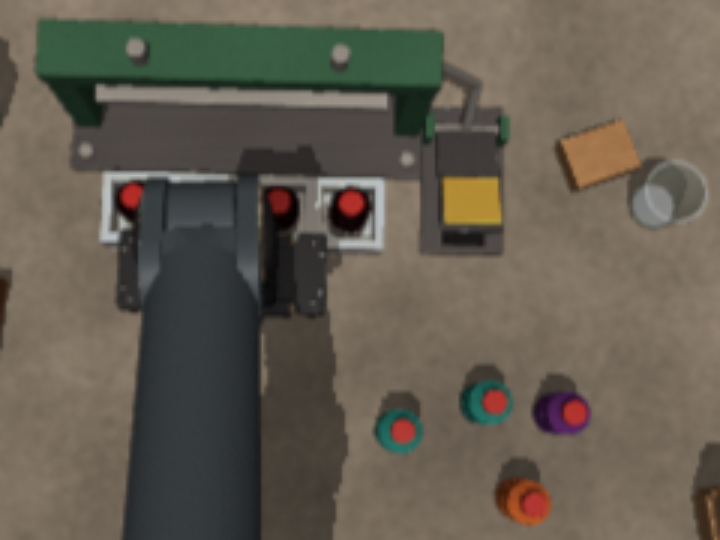

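All four bottles stand in the drawer (caps at (133,196), (280,203) and (351,205) in the crop, the fourth hidden under the arm). I grip the fin now and push slowly.

```bash
python3 -m crank '[{"dx":-0.12,"dy":-0.13,"dz":-0.9,"roll":0},{"dx":0,"dy":0,"dz":-0.9,"roll":0},{"dx":0,"dy":0,"dz":-0.9,"roll":0},{"dx":0,"dy":0,"dz":-0.9,"roll":0},{"dx":0,"dy":0,"dz":-0.45,"roll":0},{"dx":0,"dy":0,"dz":0,"roll":0}]';  python3 -m crank '[{"dx":0,"dy":0,"dz":0,"roll":0},{"dx":0,"dy":0,"dz":0,"roll":0},{"dx":0,"dy":0,"dz":0,"roll":0},{"dx":0,"dy":0,"dz":0,"roll":0},{"dx":0,"dy":0,"dz":0,"roll":0},{"dx":0,"dy":0,"dz":0,"roll":0},{"dx":0,"dy":0,"dz":0,"roll":0},{"dx":0,"dy":0,"dz":0,"roll":0}]' 0 20; python3 -m crank '[{"dx":0.1,"dy":-0.005,"dz":0,"roll":0},{"dx":0.2,"dy":-0.01,"dz":0,"roll":0},{"dx":0.25,"dy":-0.011,"dz":0,"roll":0},{"dx":0.25,"dy":-0.011,"dz":0,"roll":0},{"dx":0.25,"dy":-0.011,"dz":0,"roll":0},{"dx":0.25,"dy":-0.011,"dz":0,"roll":0},{"dx":0.25,"dy":-0.011,"dz":0,"roll":0},{"dx":0.25,"dy":-0.011,"dz":0,"roll":0},{"dx":0.25,"dy":-0.011,"dz":0,"roll":0},{"dx":0.25,"dy":-0.011,"dz":0,"roll":0}]'
```

```text
time_s: 27.92
tool_pos: [0.4776, -0.0007, 0.0348]
ee_rot: [-0.001, 0.022, 1.0, -0.0]
force: [-0.0, -0.2, -0.6]
opening: 0.061
grip_force: 0.0
time_s: 28.92
tool_pos: [0.4779, 0.0003, 0.0363]
ee_rot: [0.0, 0.022, 1.0, 0.001]
force: [-0.8, 5.0, 3.2]
opening: 0.0158
grip_force: 20.0
time_s: 30.18
tool_pos: [0.5701, -0.004, 0.0364]
ee_rot: [-0.0, 0.022, 1.0, 0.001]
force: [-0.8, 4.7, 3.7]
opening: 0.0159
grip_force: 20.0
```

```bash
python3 -m crank '[{"dx":0.25,"dy":-0.011,"dz":0,"roll":0},{"dx":0.2,"dy":-0.011,"dz":0,"roll":0},{"dx":0.15,"dy":-0.005,"dz":0,"roll":0},{"dx":0.15,"dy":-0.005,"dz":0,"roll":0},{"dx":0.1,"dy":-0.005,"dz":0,"roll":0},{"dx":0,"dy":0,"dz":0,"roll":0}]';  python3 -m crank '[{"dx":0.05,"dy":0,"dz":0,"roll":0},{"dx":0,"dy":0,"dz":0,"roll":0},{"dx":0,"dy":0,"dz":0,"roll":0}]'
python3 - <<'E'
from station import get_obs; print(get_obs()['tool_pos'],get_obs()['force'])
E
```

```text
time_s: 30.92
tool_pos: [0.5977, -0.0052, 0.0358]
ee_rot: [-0.007, 0.022, 1.0, 0.001]
force: [-14.8, 5.2, 15.6]
opening: 0.016
grip_force: 20.0
time_s: 31.3
tool_pos: [0.598, -0.0052, 0.0356]
ee_rot: [-0.009, 0.022, 1.0, 0.001]
force: [-16.5, 5.8, 18.1]
opening: 0.0158
grip_force: 20.0
[ 0.59798473 -0.00523079  0.0356429 ] [-16.474794     5.7774959   18.13599708]
```

Run:
```python
from h import *
im=optics.get_image('scene'); cv2.imwrite('pics/s3.png',cv2.resize(im[110:350,190:450,::-1],None,fx=2.4,fy=2.4))
t=optics.get_image('top'); cv2.imwrite('pics/t4.png',t[:,:,::-1])
```

```text
(no output)
```

View pics/s3.png

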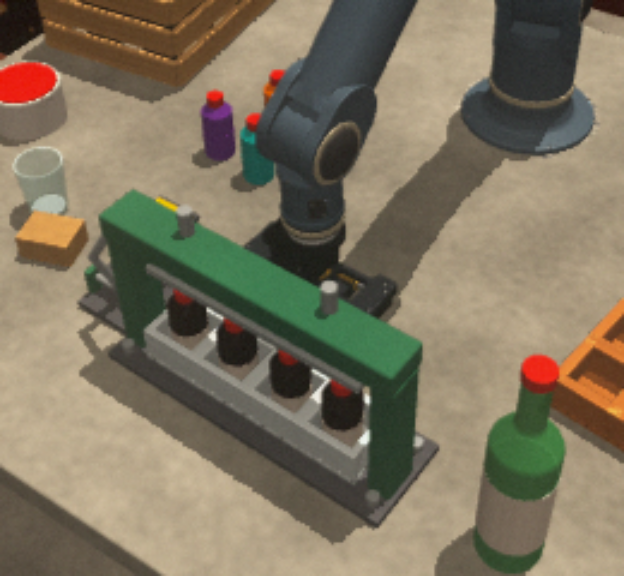

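The scene crop shows the bottles upright under the ram and the wrist clear of the beam. I push a little more to tell a hard stop from the catch.

```bash
python3 -m crank '[{"dx":0.12,"dy":-0.005,"dz":0,"roll":0},{"dx":0,"dy":0,"dz":0,"roll":0},{"dx":0,"dy":0,"dz":0,"roll":0},{"dx":0,"dy":0,"dz":0,"roll":0}]'
python3 - <<'E'
from h import *
from scipy.optimize import minimize_scalar
# drawer's rear top edge in scene: edge strength along predicted line vs drawer-out value
im=cv2.cvtColor(optics.get_image('scene'),cv2.COLOR_RGB2GRAY).astype(np.float32)
c,s=np.cos(-.0443),np.sin(-.0443); W=lambda x,y:[.709+c*x-s*y,-.0106+s*x+c*y]
for D in np.arange(-.008,.03,.002):
    v=[]
    for e in(-.0015,.0015):
        p=proj('scene',[[*W(.041-D+e,y),.065] for y in np.linspace(-.14,.14,80)]).astype(np.float32)
        v.append(cv2.remap(im,p[:,0].reshape(-1,1),p[:,1].reshape(-1,1),1).mean())
    print(round(D,3),round(float(v[0]-v[1]),1),round(float(v[0])))
E
```

```text
time_s: 31.9
tool_pos: [0.6007, -0.0054, 0.0346]
ee_rot: [-0.011, 0.022, 1.0, 0.001]
force: [-17.9, 6.2, 14.8]
opening: 0.0159
grip_force: 20.0
-0.008 0.6 101
-0.006 0.9 102
-0.004 0.3 102
-0.002 0.6 102
0.0 0.3 102
0.002 0.2 103
0.004 6.3 109
0.006 22.5 127
0.008 26.7 143
0.01 8.8 146
0.012 -1.9 144
0.014 -6.1 139
0.016 -17.4 125
0.018 -23.1 110
0.02 -9.8 106
0.022 -1.4 106
0.024 -2.7 103
0.026 -8.1 97
0.028 -12.1 88
```

```bash
cat >> h.py <<'E'
c_,s_=np.cos(-.0443),np.sin(-.0443)
W=lambda x,y:[.709+c_*x-s_*y,-.0106+s_*x+c_*y]
def edge(im,lo,hi,ys=(-.14,.14)):
    g=cv2.cvtColor(im,cv2.COLOR_RGB2GRAY).astype(np.float32); Ds=np.arange(lo,hi,.0005); m=[]
    for D in Ds:
        p=proj('scene',[[*W(.041-D,y),.065] for y in np.linspace(*ys,80)]).astype(np.float32)
        m.append(cv2.remap(g,p[:,0].reshape(-1,1),p[:,1].reshape(-1,1),1).mean())
    d=np.gradient(m); i=d.argmax(); return Ds[i].round(4),d[i].round(2)
E
python3 - <<'E'
from h import *
print(edge(cv2.imread('pics/scene0.png')[:,:,::-1].copy(),.105,.145,(-.14,-.03)),edge(cv2.imread('pics/scene0.png')[:,:,::-1].copy(),.105,.145,(-.0,.1)))
im=optics.get_image('scene');print(edge(im,-.01,.03),edge(im,-.01,.03,(-.14,-.03)),edge(im,-.01,.03,(0,.1)))
E
```

```text
(np.float64(0.1245), np.float32(3.48)) (np.float64(0.124), np.float32(3.31))
(np.float64(0.0075), np.float32(5.37)) (np.float64(0.0075), np.float32(5.15)) (np.float64(0.0075), np.float32(5.43))
```

The drawer sits at about 7.5 mm, riding the catch, and the pads slip on the fin. I release and push squarely on the fin's end with the fingers shut.

```bash
python3 -m crank '[{"dx":0,"dy":0,"dz":0,"roll":0},{"dx":0,"dy":0,"dz":0,"roll":0},{"dx":0,"dy":0,"dz":0,"roll":0}]' 0.5; python3 -m crank '[{"dx":0,"dy":0,"dz":0.9,"roll":0},{"dx":0,"dy":0,"dz":0.9,"roll":0},{"dx":-0.85,"dy":0,"dz":0,"roll":0},{"dx":-0.85,"dy":0,"dz":0,"roll":0},{"dx":0,"dy":0,"dz":0,"roll":0},{"dx":0,"dy":0,"dz":0,"roll":0}]' 0;  python3 -m crank '[{"dx":0,"dy":0,"dz":-0.8,"roll":0},{"dx":0,"dy":0,"dz":-0.8,"roll":0},{"dx":0,"dy":0,"dz":0,"roll":0},{"dx":0,"dy":0,"dz":0,"roll":0},{"dx":0,"dy":0,"dz":0,"roll":0}]' 0
python3 - <<'E'
from h import *
o=get_obs();print(o['tool_pos'],o['force'],W(-.1335,0))
im=optics.get_image('scene');print(edge(im,-.01,.03))
E
```

```text
time_s: 32.38
tool_pos: [0.6111, -0.0078, 0.0361]
ee_rot: [0.0, 0.022, 1.0, -0.001]
force: [0.1, -0.1, -0.2]
opening: 0.0379
grip_force: 0.0
time_s: 33.12
tool_pos: [0.5437, -0.0069, 0.1085]
ee_rot: [0.001, 0.022, 1.0, -0.0]
force: [0.5, 0.2, 0.3]
opening: 0.0013
grip_force: 0.0
time_s: 33.75
tool_pos: [0.5439, -0.0068, 0.0454]
ee_rot: [0.001, 0.022, 1.0, 0.0]
force: [0.4, 0.1, 0.6]
opening: 0.0005
grip_force: 0.0
[ 0.54390405 -0.00676987  0.04542743] [0.38122788 0.06215869 0.57899814] [np.float64(0.5756309747856724), np.float64(-0.00468788418752981)]
(np.float64(0.0075), np.float32(5.35))
```

```bash
python3 -m crank '[{"dx":0.25,"dy":0.04,"dz":0,"roll":0},{"dx":0.25,"dy":0,"dz":0,"roll":0},{"dx":0.1,"dy":0,"dz":0,"roll":0},{"dx":0.1,"dy":0,"dz":0,"roll":0},{"dx":0,"dy":0,"dz":0,"roll":0}]';  python3 -m crank '[{"dx":0.1,"dy":0,"dz":0,"roll":0},{"dx":0,"dy":0,"dz":0,"roll":0}]';  python3 -m crank '[{"dx":0.1,"dy":0,"dz":0,"roll":0},{"dx":0,"dy":0,"dz":0,"roll":0}]'
python3 - <<'E'
from h import *
o=get_obs();print(o['tool_pos'],o['force'])
im=optics.get_image('scene');print(edge(im,-.01,.03))
E
```

```text
time_s: 34.42
tool_pos: [0.5689, -0.0051, 0.0437]
ee_rot: [-0.002, 0.022, 1.0, 0.0]
force: [-3.8, 0.8, 2.0]
opening: 0.0002
grip_force: 2.2
time_s: 34.67
tool_pos: [0.5689, -0.005, 0.0431]
ee_rot: [-0.006, 0.022, 1.0, 0.0]
force: [-11.7, -0.3, 7.9]
opening: 0.0003
grip_force: 6.1
time_s: 34.92
tool_pos: [0.5688, -0.005, 0.0426]
ee_rot: [-0.011, 0.022, 1.0, 0.001]
force: [-20.0, 1.6, 13.3]
opening: 0.0004
grip_force: 10.1
[ 0.56880086 -0.00496687  0.042644  ] [-19.98579484   1.61837294  13.29185267]
(np.float64(0.0075), np.float32(5.42))
```

Run:
```python
from h import *
im=optics.get_image('scene')[:,:,::-1]
x0,y0,k=215,180,4.6
big=cv2.resize(im[y0:y0+130,x0:x0+170],None,fx=k,fy=k,interpolation=cv2.INTER_CUBIC)
sq=lambda x,y,a,b:[(x-a,y-b),(x+a,y-b),(x+a,y+b),(x-a,y+b)]
def line(pts,z,col):
    p=proj('scene',[[*W(*a),z] for a in pts]); p=(p+.5-[x0,y0])*k-.5; cv2.polylines(big,[p.round().astype(int)],True,col,1)
line(sq(0,0,.065,.21),.012,(255,0,255)); line(sq(0,0,.041,.161),.065,(0,255,255)); line(sq(.0049,0,.03,.205),.235,(255,255,0)); line(sq(.0,0,.03,.205),.235,(0,128,255))
cv2.imwrite('pics/ov2.png',big)
```

```text
(no output)
```

View pics/ov2.png

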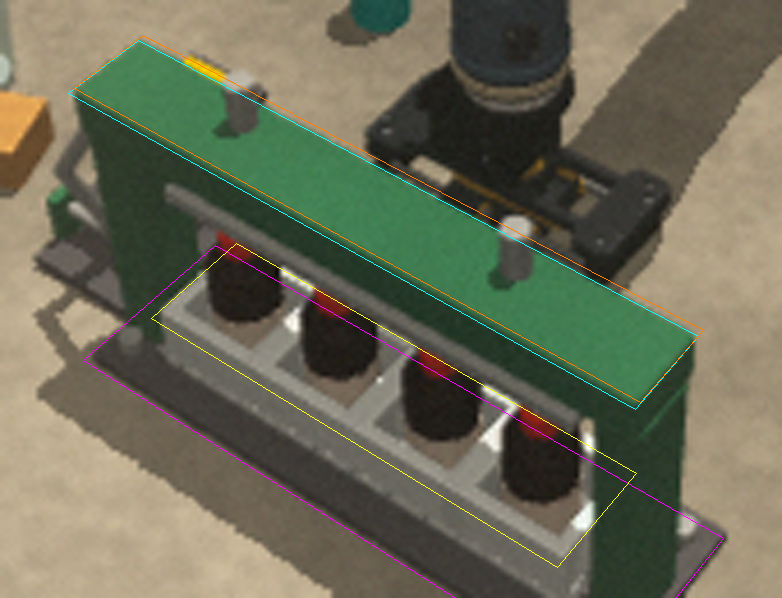

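The overlay's base outline (magenta) fits. The drawer's rear edge lies about 7 mm short of the shut outline (yellow), so the drawer is not home. The push also carries a strong downward load, so I relieve it by raising the hand and then push further.

```bash
python3 -m crank '[{"dx":0,"dy":0,"dz":0.12,"roll":0},{"dx":0,"dy":0,"dz":0,"roll":0},{"dx":0,"dy":0,"dz":0,"roll":0}]';  python3 -m crank '[{"dx":0.1,"dy":0,"dz":0.1,"roll":0},{"dx":0,"dy":0,"dz":0,"roll":0}]'; python3 -m crank '[{"dx":0.08,"dy":0,"dz":0.05,"roll":0},{"dx":0,"dy":0,"dz":0,"roll":0}]'
python3 - <<'E'
from h import *
im=optics.get_image('scene');print(edge(im,-.01,.03))
E
```

```text
time_s: 35.4
tool_pos: [0.5688, -0.005, 0.0455]
ee_rot: [-0.01, 0.022, 1.0, 0.0]
force: [-14.5, 0.3, -0.6]
opening: 0.0004
grip_force: 7.4
time_s: 35.65
tool_pos: [0.5688, -0.0048, 0.0473]
ee_rot: [-0.015, 0.022, 1.0, 0.0]
force: [-19.2, 0.2, -5.9]
opening: 0.0005
grip_force: 9.2
time_s: 35.9
tool_pos: [0.5688, -0.0049, 0.0475]
ee_rot: [-0.018, 0.022, 1.0, -0.0]
force: [-19.7, 0.1, -12.4]
opening: 0.0005
grip_force: 10.6
(np.float64(0.0075), np.float32(5.31))
```

The contact is rigid, and the drawer did not spring back when I let go. It may therefore be at its stop already, with an offset in my fit. I grip the fin and feel the catch with a slow pull.

```bash
python3 -m crank '[{"dx":-0.4,"dy":0,"dz":0,"roll":0},{"dx":0,"dy":0,"dz":0.9,"roll":0},{"dx":0.35,"dy":0,"dz":0,"roll":0},{"dx":0.35,"dy":0,"dz":0,"roll":0},{"dx":0,"dy":0,"dz":0,"roll":0},{"dx":0,"dy":0,"dz":-0.7,"roll":0},{"dx":0,"dy":0,"dz":-0.7,"roll":0},{"dx":0,"dy":0,"dz":0,"roll":0},{"dx":0,"dy":0,"dz":0,"roll":0}]' 0.5; python3 -m crank '[{"dx":0,"dy":0,"dz":0,"roll":0},{"dx":0,"dy":0,"dz":0,"roll":0},{"dx":0,"dy":0,"dz":0,"roll":0},{"dx":0,"dy":0,"dz":0,"roll":0},{"dx":0,"dy":0,"dz":0,"roll":0},{"dx":0,"dy":0,"dz":0,"roll":0}]' 0 50; for i in 1 2 3 4 5 6; do python3 -m crank '[{"dx":-0.05,"dy":0.002,"dz":0,"roll":0},{"dx":0,"dy":0,"dz":0,"roll":0}]' | grep -E 'tool|force'; done
```

```text
time_s: 37.08
tool_pos: [0.5981, -0.0053, 0.0353]
ee_rot: [0.0, 0.022, 1.0, -0.0]
force: [0.4, -0.2, -0.1]
opening: 0.0436
grip_force: 0.0
time_s: 37.83
tool_pos: [0.5979, -0.0052, 0.0353]
ee_rot: [0.0, 0.022, 1.0, 0.0]
force: [-1.4, -0.1, 4.2]
opening: 0.0157
grip_force: 50.0
tool_pos: [0.5977, -0.0052, 0.0354]
force: [4.7, -0.7, -1.0]
grip_force: 50.0
tool_pos: [0.5951, -0.0051, 0.0353]
force: [4.2, -1.0, 1.3]
grip_force: 50.0
tool_pos: [0.5919, -0.0049, 0.0353]
force: [1.8, -0.3, 4.1]
grip_force: 50.0
tool_pos: [0.5892, -0.0048, 0.0353]
force: [-0.0, -0.4, 6.0]
grip_force: 50.0
tool_pos: [0.5868, -0.0047, 0.0353]
force: [0.0, -1.0, 7.5]
grip_force: 50.0
tool_pos: [0.5846, -0.0046, 0.0353]
force: [-1.1, 0.2, 8.8]
grip_force: 50.0
```

```bash
for i in 1 2 3 4; do python3 -m crank '[{"dx":-0.05,"dy":0.002,"dz":0,"roll":0},{"dx":0,"dy":0,"dz":0,"roll":0}]' | grep -E 'tool|force: '; done; echo push; for i in 1 2 3 4 5 6 7 8 9 10 11; do python3 -m crank '[{"dx":0.05,"dy":-0.002,"dz":0,"roll":0},{"dx":0,"dy":0,"dz":0,"roll":0}]' | grep -E 'tool|force: '; done
```

```text
tool_pos: [0.583, -0.0045, 0.0353]
force: [-0.2, -0.3, 6.7]
grip_force: 50.0
tool_pos: [0.581, -0.0044, 0.0353]
force: [1.0, -0.8, 6.8]
grip_force: 50.0
tool_pos: [0.579, -0.0043, 0.0353]
force: [0.1, -0.2, 5.8]
grip_force: 50.0
tool_pos: [0.5771, -0.0042, 0.0353]
force: [0.1, -1.4, 7.1]
grip_force: 50.0
push
tool_pos: [0.579, -0.0043, 0.0353]
force: [-0.2, 0.4, 7.7]
grip_force: 50.0
tool_pos: [0.581, -0.0044, 0.0353]
force: [-0.6, 0.1, 7.5]
grip_force: 50.0
tool_pos: [0.583, -0.0045, 0.0353]
force: [0.0, -0.6, 7.9]
grip_force: 50.0
tool_pos: [0.5845, -0.0046, 0.0353]
force: [-1.4, 0.1, 8.0]
grip_force: 50.0
tool_pos: [0.585, -0.0046, 0.0352]
force: [-4.5, 0.1, 11.7]
grip_force: 50.0
tool_pos: [0.5872, -0.0047, 0.0353]
force: [-4.5, -0.1, 11.5]
grip_force: 50.0
tool_pos: [0.5898, -0.0048, 0.0353]
force: [-3.0, 0.2, 9.8]
grip_force: 50.0
tool_pos: [0.5924, -0.0049, 0.0353]
force: [-2.1, 0.4, 7.8]
grip_force: 50.0
tool_pos: [0.5948, -0.005, 0.0353]
force: [-0.3, -0.6, 7.3]
grip_force: 50.0
tool_pos: [0.5973, -0.0051, 0.0353]
force: [0.7, 0.7, 5.5]
grip_force: 50.0
tool_pos: [0.5979, -0.0052, 0.0353]
force: [-2.3, -0.8, 10.5]
grip_force: 50.0
```

The curve is clear: resistance starts at x=0.5845, turns into pull-in near 0.596, and ends at a hard stop at 0.598. That is 13.4 mm of travel, so the drawer is home in its catch and my fit simply had an offset. I release and go above the pedal pad.

```bash
python3 -m crank '[{"dx":0.05,"dy":0,"dz":0,"roll":0},{"dx":0,"dy":0,"dz":0,"roll":0},{"dx":0,"dy":0,"dz":0,"roll":0}]'; python3 -m crank '[{"dx":0,"dy":0,"dz":0,"roll":0},{"dx":0,"dy":0,"dz":0,"roll":0},{"dx":0,"dy":0,"dz":0,"roll":0}]' 0.4; python3 -m crank '[{"dx":0,"dy":0,"dz":0.8,"roll":0},{"dx":0,"dy":0,"dz":0.9,"roll":0},{"dx":0,"dy":0,"dz":0.9,"roll":0},{"dx":-0.1,"dy":-0.5,"dz":0.5,"roll":0},{"dx":-0.05,"dy":-0.9,"dz":0,"roll":0},{"dx":-0.05,"dy":-0.9,"dz":0,"roll":0},{"dx":-0.05,"dy":-0.9,"dz":0,"roll":0},{"dx":-0.05,"dy":-0.9,"dz":0,"roll":0},{"dx":-0.05,"dy":-0.9,"dz":0,"roll":0},{"dx":-0.05,"dy":-0.9,"dz":0,"roll":0}]' 0; python3 -m crank '[{"dx":0,"dy":-0.5,"dz":0,"roll":0},{"dx":0,"dy":0,"dz":0,"roll":0},{"dx":0,"dy":0,"dz":0,"roll":0}]' 0
python3 - <<'E'
from h import *
im=optics.get_image('scene');print(edge(im,-.01,.03))
ci=optics.camera_info('wrist');w=optics.get_image('wrist')
for b in blobs(w,(18,150,80),(34,255,255),150): print(b[0],b[1],b[2],rays('wrist',b[0],.087,ci)[0].round(3))
w=optics.get_image('top'); cv2.imwrite('pics/t5.png',w[:,:,::-1])
E
```

```text
time_s: 43.45
tool_pos: [0.5979, -0.0052, 0.0353]
ee_rot: [-0.004, 0.022, 1.0, 0.0]
force: [-8.1, 0.3, 15.1]
opening: 0.0158
grip_force: 50.0
time_s: 43.82
tool_pos: [0.601, -0.0049, 0.0343]
ee_rot: [-0.001, 0.022, 1.0, 0.0]
force: [0.5, 0.8, 0.3]
opening: 0.0329
grip_force: 0.0
time_s: 45.08
tool_pos: [0.584, -0.2438, 0.1581]
ee_rot: [-0.001, 0.023, 1.0, 0.0]
force: [0.4, -0.3, 0.3]
opening: 0.0005
grip_force: 0.0
time_s: 45.45
tool_pos: [0.586, -0.2594, 0.1585]
ee_rot: [-0.0, 0.021, 1.0, 0.001]
force: [-0.4, -0.3, -0.8]
opening: 0.0005
grip_force: 0.0
(np.float64(0.0075), np.float32(5.24))
[315.5 209.1] 4189 [275 183  82  58] [ 0.585 -0.264  0.087]
[304.4 278.5] 194 [302 253   6  53] [ 0.648 -0.277  0.087]
[336.8 278.8] 203 [334 253   6  53] [ 0.65  -0.248  0.087]
[307.2 326. ] 4513 [120 316 335  18] [ 0.697 -0.277  0.087]
```

The pad is under the fingers. I press down.

```bash
python3 -m crank '[{"dx":0,"dy":-0.07,"dz":-0.8,"roll":0},{"dx":0,"dy":0,"dz":-0.7,"roll":0},{"dx":0,"dy":0,"dz":-0.3,"roll":0},{"dx":0,"dy":0,"dz":-0.2,"roll":0},{"dx":0,"dy":0,"dz":-0.2,"roll":0},{"dx":0,"dy":0,"dz":-0.2,"roll":0},{"dx":0,"dy":0,"dz":-0.2,"roll":0},{"dx":0,"dy":0,"dz":-0.1,"roll":0},{"dx":0,"dy":0,"dz":0,"roll":0}]'; for i in 1 2 3; do python3 -m crank '[{"dx":0,"dy":0,"dz":-0.1,"roll":0},{"dx":0,"dy":0,"dz":0,"roll":0}]'| grep -E 'tool|force: '; done
```

```text
time_s: 46.72
tool_pos: [0.5847, -0.2645, 0.0527]
ee_rot: [-0.001, 0.022, 1.0, 0.0]
force: [-6.1, 1.5, 10.8]
opening: 0.0005
grip_force: 5.4
tool_pos: [0.5847, -0.2646, 0.0503]
force: [-8.2, 2.0, 18.5]
grip_force: 9.1
tool_pos: [0.5847, -0.2646, 0.0498]
force: [-14.5, 6.3, 38.7]
grip_force: 19.3
tool_pos: [0.5847, -0.2646, 0.0492]
force: [-22.2, 10.5, 59.5]
grip_force: 29.6
```

```bash
python3 -m crank '[{"dx":0,"dy":0,"dz":0.12,"roll":0},{"dx":0,"dy":0,"dz":0,"roll":0},{"dx":0,"dy":0,"dz":0,"roll":0},{"dx":0,"dy":0,"dz":0,"roll":0},{"dx":0,"dy":0,"dz":0,"roll":0},{"dx":0,"dy":0,"dz":0,"roll":0},{"dx":0,"dy":0,"dz":0,"roll":0}]'; python3 -m crank '[{"dx":0,"dy":0,"dz":0.3,"roll":0},{"dx":0,"dy":0,"dz":0.3,"roll":0},{"dx":0,"dy":0,"dz":0.4,"roll":0},{"dx":0,"dy":0,"dz":0.6,"roll":0},{"dx":0,"dy":0,"dz":0.9,"roll":0},{"dx":0,"dy":0,"dz":0.5,"roll":0},{"dx":0,"dy":0,"dz":0,"roll":0}]'
python3 - <<'E'
from h import *
im=optics.get_image('scene');print(edge(im,-.01,.03))
ci=optics.camera_info('wrist');w=optics.get_image('wrist')
for b in blobs(w,(18,150,80),(34,255,255),1000): print(b[0],b[1],b[2],rays('wrist',b[0],.087,ci)[0].round(3))
E
```

```text
time_s: 48.35
tool_pos: [0.5847, -0.2646, 0.0499]
ee_rot: [-0.0, 0.022, 1.0, 0.001]
force: [-14.4, 4.7, 34.2]
opening: 0.0007
grip_force: 17.0
time_s: 49.22
tool_pos: [0.5863, -0.2643, 0.1651]
ee_rot: [0.001, 0.022, 1.0, -0.0]
force: [0.3, -0.8, -0.5]
opening: 0.0004
grip_force: 0.0
(np.float64(0.0075), np.float32(5.3))
[321.6 208.2] 4117 [282 182  80  57] [ 0.585 -0.264  0.087]
[313.2 326. ] 4340 [121 316 334  18] [ 0.701 -0.277  0.087]
```

The pedal is back up and the drawer is still home. I regrip the fin and pull the drawer out.

```bash
python3 -m crank '[{"dx":0.04,"dy":0.9,"dz":0,"roll":0},{"dx":0.04,"dy":0.9,"dz":0,"roll":0},{"dx":0.04,"dy":0.9,"dz":0,"roll":0},{"dx":0.04,"dy":0.9,"dz":0,"roll":0},{"dx":0.04,"dy":0.9,"dz":0,"roll":0},{"dx":0.05,"dy":0.9,"dz":0,"roll":0},{"dx":0.05,"dy":0.9,"dz":0,"roll":0},{"dx":0,"dy":0.18,"dz":0,"roll":0},{"dx":0,"dy":0,"dz":0,"roll":0},{"dx":0,"dy":0,"dz":0,"roll":0}]' 0.5
python3 - <<'E'
from h import *
print(get_obs()['tool_pos'])
E
python3 -m crank '[{"dx":0,"dy":0,"dz":-0.8,"roll":0},{"dx":0,"dy":0,"dz":-0.9,"roll":0},{"dx":0,"dy":0,"dz":-0.9,"roll":0},{"dx":0,"dy":0,"dz":-0.62,"roll":0},{"dx":0,"dy":0,"dz":0,"roll":0},{"dx":0,"dy":0,"dz":0,"roll":0}]'; python3 -m crank '[{"dx":0,"dy":0,"dz":0,"roll":0},{"dx":0,"dy":0,"dz":0,"roll":0},{"dx":0,"dy":0,"dz":0,"roll":0},{"dx":0,"dy":0,"dz":0,"roll":0},{"dx":0,"dy":0,"dz":0,"roll":0},{"dx":0,"dy":0,"dz":0,"roll":0}]' 0 50
```

```text
time_s: 50.58
tool_pos: [0.5974, -0.0069, 0.1634]
ee_rot: [-0.0, 0.023, 1.0, -0.001]
force: [-0.5, -0.3, -0.0]
opening: 0.0438
grip_force: 0.0
[ 0.59740282 -0.00686252  0.16338484]
time_s: 51.32
tool_pos: [0.5986, -0.0058, 0.036]
ee_rot: [0.001, 0.023, 1.0, -0.0]
force: [1.0, 0.2, -0.4]
opening: 0.0438
grip_force: 0.0
time_s: 52.08
tool_pos: [0.5979, -0.0052, 0.0353]
ee_rot: [0.0, 0.022, 1.0, -0.0]
force: [-1.1, -1.1, 4.0]
opening: 0.0154
grip_force: 50.0
```

```bash
python3 -m crank '[{"dx":-0.07,"dy":0.003,"dz":0,"roll":0},{"dx":-0.1,"dy":0.004,"dz":0,"roll":0},{"dx":-0.1,"dy":0.004,"dz":0,"roll":0},{"dx":-0.15,"dy":0.007,"dz":0,"roll":0},{"dx":-0.25,"dy":0.011,"dz":0,"roll":0},{"dx":-0.25,"dy":0.011,"dz":0,"roll":0},{"dx":-0.25,"dy":0.011,"dz":0,"roll":0},{"dx":-0.25,"dy":0.011,"dz":0,"roll":0},{"dx":-0.25,"dy":0.011,"dz":0,"roll":0},{"dx":-0.25,"dy":0.011,"dz":0,"roll":0}]' ; python3 -m crank '[{"dx":-0.25,"dy":0.011,"dz":0,"roll":0},{"dx":-0.25,"dy":0.011,"dz":0,"roll":0},{"dx":-0.25,"dy":0.011,"dz":0,"roll":0},{"dx":-0.2,"dy":0.009,"dz":0,"roll":0},{"dx":-0.1,"dy":0.005,"dz":0,"roll":0},{"dx":-0.1,"dy":0.005,"dz":0,"roll":0},{"dx":0,"dy":0,"dz":0,"roll":0}]'; python3 -m crank '[{"dx":-0.1,"dy":0.005,"dz":0,"roll":0},{"dx":-0.05,"dy":0,"dz":0,"roll":0},{"dx":0,"dy":0,"dz":0,"roll":0}]'
```

```text
time_s: 53.32
tool_pos: [0.5203, -0.0016, 0.0353]
ee_rot: [0.0, 0.022, 1.0, -0.0]
force: [1.8, -3.6, 4.1]
opening: 0.0159
grip_force: 50.0
time_s: 54.2
tool_pos: [0.4734, 0.0006, 0.0352]
ee_rot: [-0.001, 0.022, 1.0, 0.0]
force: [-0.1, -1.6, 8.9]
opening: 0.0159
grip_force: 50.0
time_s: 54.58
tool_pos: [0.4731, 0.0006, 0.0353]
ee_rot: [0.005, 0.022, 1.0, -0.0]
force: [11.9, -3.7, -7.3]
opening: 0.0159
grip_force: 50.0
```

The drawer came out 125 mm to its stop. I release, step aside and remeasure the caps.

```bash
python3 -m crank '[{"dx":0.05,"dy":0,"dz":0,"roll":0},{"dx":0,"dy":0,"dz":0,"roll":0},{"dx":0,"dy":0,"dz":0,"roll":0},{"dx":0,"dy":0,"dz":0,"roll":0}]' 0.4; python3 -m crank '[{"dx":0,"dy":0,"dz":0.8,"roll":0},{"dx":0,"dy":0,"dz":0.9,"roll":0},{"dx":0,"dy":0,"dz":0.9,"roll":0},{"dx":0,"dy":0.5,"dz":0.9,"roll":0},{"dx":0,"dy":0.9,"dz":0.5,"roll":0},{"dx":0,"dy":0.9,"dz":0,"roll":0},{"dx":0,"dy":0.9,"dz":0,"roll":0},{"dx":0,"dy":0.9,"dz":0,"roll":0},{"dx":0,"dy":0.7,"dz":0,"roll":0},{"dx":0,"dy":0,"dz":0,"roll":0}]' 0.7
python3 - <<'E'
from h import *
im=look(); print(edge(optics.get_image('scene'),.105,.145,(-.14,-.03)))
E
```

```text
time_s: 55.08
tool_pos: [0.4703, 0.0011, 0.0348]
ee_rot: [-0.001, 0.022, 1.0, 0.0]
force: [-0.4, 0.4, 0.3]
opening: 0.0343
grip_force: 0.0
time_s: 56.32
tool_pos: [0.4702, 0.1951, 0.1947]
ee_rot: [-0.0, 0.02, 1.0, 0.0]
force: [0.3, -0.4, -0.0]
opening: 0.0607
grip_force: 0.0
56.375 [0.4704 0.1931 0.1946]
[254.3 175.7] 50 [0.593 0.114] in tray [0.589 0.111]
[277.2 176.8] 59 [0.588 0.038] in tray [0.584 0.037]
[325.7 176.1] 59 [ 0.588 -0.122] in tray [ 0.584 -0.121]
[302.3 177.6] 55 [ 0.584 -0.044] in tray [ 0.58  -0.045]
[289.9 205.4] 126 [ 0.493 -0.002] in tray [ 0.49  -0.003]
[374.5 243.2] 48 [ 0.365 -0.274] in tray [ 0.364 -0.27 ]
[401. 247.] 56 [ 0.351 -0.359] in tray [ 0.351 -0.354]
[343.8 253. ] 42 [ 0.335 -0.173] in tray [ 0.336 -0.172]
[387.6 277.6] 54 [ 0.255 -0.311] in tray [ 0.257 -0.307]
(np.float64(0.124), np.float32(3.47))
```

```bash
python3 -m crank '[{"dx":0.7,"dy":-0.5,"dz":0,"roll":0},{"dx":0.7,"dy":-0.5,"dz":0,"roll":0},{"dx":0.8,"dy":-0.5,"dz":0,"roll":0},{"dx":0.72,"dy":-0.48,"dz":0,"roll":0},{"dx":0,"dy":0,"dz":0,"roll":0},{"dx":0,"dy":0,"dz":0,"roll":0}]' 0.7
cat >> h.py <<'E'
def wr(z):
    print(get_obs()['tool_pos'].round(4)); ci=optics.camera_info('wrist'); w=optics.get_image('wrist')
    for b in blobs(w,(0,150,80),(5,255,255),80): print(b[0],b[1],b[2],rays('wrist',b[0],z,ci)[0,:2].round(3))
E
python3 -c "
from h import *
wr(.128)"
```

```text
time_s: 57.18
tool_pos: [0.5869, 0.113, 0.1947]
ee_rot: [-0.001, 0.023, 1.0, 0.0]
force: [-0.4, -0.1, 0.4]
opening: 0.0608
grip_force: 0.0
[0.5869 0.113  0.1947]
[198.  100.5] 2311 [181  59  36  95] [0.498 0.027]
[126.5 211.5] 1070 [106 195  43  34] [ 0.579 -0.044]
[224.7 213.7] 738 [210 199  31  30] [0.585 0.035]
[318.9 215.4] 767 [303 199  32  32] [0.589 0.11 ]
[ 36.5 219.6] 1276 [ 13 202  48  36] [ 0.583 -0.118]
```

```bash
python3 -m crank '[{"dx":0,"dy":-0.01,"dz":-0.9,"roll":0},{"dx":0,"dy":0,"dz":-0.9,"roll":0},{"dx":0,"dy":0,"dz":-0.9,"roll":0},{"dx":0,"dy":0,"dz":-0.3,"roll":0},{"dx":0,"dy":0,"dz":0,"roll":0},{"dx":0,"dy":0,"dz":0,"roll":0}]'; python3 -m crank '[{"dx":0,"dy":0,"dz":0,"roll":0},{"dx":0,"dy":0,"dz":0,"roll":0},{"dx":0,"dy":0,"dz":0,"roll":0},{"dx":0,"dy":0,"dz":0,"roll":0},{"dx":0,"dy":0,"dz":0,"roll":0}]' 0 40; python3 -m crank '[{"dx":0,"dy":0,"dz":0.7,"roll":0},{"dx":0,"dy":0,"dz":0.9,"roll":0},{"dx":0,"dy":0,"dz":0.9,"roll":0},{"dx":0,"dy":0,"dz":0.9,"roll":0},{"dx":-0.3,"dy":0.91,"dz":0,"roll":0},{"dx":-0.3,"dy":0.91,"dz":0,"roll":0},{"dx":-0.3,"dy":0.91,"dz":0,"roll":0},{"dx":-0.3,"dy":0.91,"dz":0,"roll":0},{"dx":-0.3,"dy":0.91,"dz":0,"roll":0}]'; python3 -m crank '[{"dx":-0.3,"dy":0.91,"dz":0,"roll":0},{"dx":-0.3,"dy":0.91,"dz":0,"roll":0},{"dx":-0.3,"dy":0.91,"dz":0,"roll":0},{"dx":0,"dy":0,"dz":0,"roll":0},{"dx":0,"dy":0,"dz":0,"roll":0},{"dx":0,"dy":0,"dz":0,"roll":0}]'
python3 - <<'E'
from h import *
print(get_obs()['tool_pos']);held()
E
```

```text
time_s: 57.98
tool_pos: [0.5888, 0.1136, 0.0765]
ee_rot: [0.001, 0.022, 1.0, 0.0]
force: [0.2, 0.4, 0.1]
opening: 0.0609
grip_force: 0.0
time_s: 58.6
tool_pos: [0.5884, 0.113, 0.0758]
ee_rot: [0.001, 0.022, 1.0, 0.0]
force: [0.5, -1.0, 5.9]
opening: 0.0471
grip_force: 39.9
time_s: 59.72
tool_pos: [0.5264, 0.2964, 0.2099]
ee_rot: [-0.001, 0.022, 1.0, -0.0]
force: [-0.2, 0.8, -2.0]
opening: 0.0473
grip_force: 39.9
time_s: 60.48
tool_pos: [0.4924, 0.4028, 0.2106]
ee_rot: [-0.0, 0.023, 1.0, -0.001]
force: [-0.4, -0.5, -3.0]
opening: 0.0474
grip_force: 39.9
[0.49238209 0.40281389 0.21062513]
cap px [322.2 306.1] 1617 [292 293  61  28] z 0.267 y-err -0.0004 tcp-foot 0.051
```

```bash
python3 -m crank '[{"dx":-0.04,"dy":0.06,"dz":-0.9,"roll":0},{"dx":0,"dy":0,"dz":-0.9,"roll":0},{"dx":0,"dy":0,"dz":-0.9,"roll":0},{"dx":0,"dy":0,"dz":-0.8,"roll":0},{"dx":0,"dy":0,"dz":-0.1,"roll":0},{"dx":0,"dy":0,"dz":0,"roll":0}]'; python3 -m crank '[{"dx":0,"dy":0,"dz":-0.1,"roll":0},{"dx":0,"dy":0,"dz":0,"roll":0}]'; python3 -m crank '[{"dx":0,"dy":0,"dz":0,"roll":0},{"dx":0,"dy":0,"dz":0,"roll":0},{"dx":0,"dy":0,"dz":0,"roll":0}]' 0.7; python3 -m crank '[{"dx":0,"dy":0,"dz":0.4,"roll":0},{"dx":0,"dy":0,"dz":0.9,"roll":0},{"dx":0,"dy":0,"dz":0.9,"roll":0},{"dx":0,"dy":0,"dz":0.9,"roll":0},{"dx":0,"dy":0,"dz":0.3,"roll":0},{"dx":0.23,"dy":-0.92,"dz":0,"roll":0},{"dx":0.23,"dy":-0.92,"dz":0,"roll":0},{"dx":0.23,"dy":-0.92,"dz":0,"roll":0},{"dx":0.23,"dy":-0.92,"dz":0,"roll":0},{"dx":0.23,"dy":-0.92,"dz":0,"roll":0}]'; python3 -m crank '[{"dx":0.23,"dy":-0.92,"dz":0,"roll":0},{"dx":0.23,"dy":-0.92,"dz":0,"roll":0},{"dx":0.23,"dy":-0.92,"dz":0,"roll":0},{"dx":0.23,"dy":-0.92,"dz":0,"roll":0},{"dx":0.23,"dy":-0.92,"dz":0,"roll":0},{"dx":0,"dy":0,"dz":0,"roll":0},{"dx":0,"dy":0,"dz":0,"roll":0}]'
python3 - <<'E'
from h import *
wr(.128); look()
E
```

```text
time_s: 61.28
tool_pos: [0.491, 0.4068, 0.0678]
ee_rot: [0.0, 0.022, 1.0, 0.0]
force: [-0.5, -0.2, -1.5]
opening: 0.0472
grip_force: 39.9
time_s: 61.52
tool_pos: [0.4905, 0.4072, 0.0639]
ee_rot: [0.0, 0.022, 1.0, 0.001]
force: [0.4, -1.0, -1.2]
opening: 0.0474
grip_force: 39.9
time_s: 61.9
tool_pos: [0.4904, 0.4072, 0.0634]
ee_rot: [0.0, 0.022, 1.0, 0.0]
force: [-0.2, 0.3, 0.3]
opening: 0.06
grip_force: 0.0
time_s: 63.15
tool_pos: [0.5359, 0.2215, 0.1986]
ee_rot: [-0.0, 0.022, 1.0, -0.0]
force: [0.7, 0.6, -0.4]
opening: 0.0607
grip_force: 0.0
time_s: 64.03
tool_pos: [0.5817, 0.0396, 0.1986]
ee_rot: [-0.001, 0.022, 1.0, 0.0]
force: [-0.5, 2.6, 0.1]
opening: 0.0609
grip_force: 0.0
[0.5817 0.0396 0.1986]
[274.4 106.5] 1625 [264  62  23  94] [0.499 0.008]
[316.3 214.1] 735 [301 197  31  33] [0.584 0.035]
[216.1 214.4] 710 [201 200  31  30] [ 0.581 -0.047]
[128.2 220. ] 1062 [108 203  41  35] [ 0.583 -0.12 ]
64.125 [0.5817 0.0405 0.1986]
[325.7 176.1] 60 [ 0.588 -0.122] in tray [ 0.584 -0.121]
[289.7 204.6] 106 [ 0.495 -0.002] in tray [ 0.493 -0.003]
[163.2 207.9] 60 [0.492 0.408] in tray [0.49  0.401]
[374.5 243.3] 47 [ 0.364 -0.274] in tray [ 0.364 -0.27 ]
[401. 247.] 56 [ 0.351 -0.359] in tray [ 0.351 -0.354]
[343.8 253. ] 42 [ 0.335 -0.173] in tray [ 0.336 -0.172]
[387.6 277.6] 54 [ 0.255 -0.311] in tray [ 0.257 -0.307]
```

```bash
python3 -m crank '[{"dx":0.05,"dy":-0.09,"dz":-0.9,"roll":0},{"dx":0,"dy":0,"dz":-0.9,"roll":0},{"dx":0,"dy":0,"dz":-0.9,"roll":0},{"dx":0,"dy":0,"dz":-0.4,"roll":0},{"dx":0,"dy":0,"dz":0,"roll":0},{"dx":0,"dy":0,"dz":0,"roll":0}]'; python3 -m crank '[{"dx":0,"dy":0,"dz":0,"roll":0},{"dx":0,"dy":0,"dz":0,"roll":0},{"dx":0,"dy":0,"dz":0,"roll":0},{"dx":0,"dy":0,"dz":0,"roll":0},{"dx":0,"dy":0,"dz":0,"roll":0}]' 0 40; python3 -m crank '[{"dx":0,"dy":0,"dz":0.7,"roll":0},{"dx":0,"dy":0,"dz":0.9,"roll":0},{"dx":0,"dy":0,"dz":0.9,"roll":0},{"dx":0,"dy":0,"dz":0.9,"roll":0},{"dx":-0.32,"dy":0.9,"dz":0,"roll":0},{"dx":-0.32,"dy":0.9,"dz":0,"roll":0},{"dx":-0.32,"dy":0.9,"dz":0,"roll":0},{"dx":-0.32,"dy":0.9,"dz":0,"roll":0},{"dx":-0.32,"dy":0.9,"dz":0,"roll":0}]'; python3 -m crank '[{"dx":-0.32,"dy":0.9,"dz":0,"roll":0},{"dx":-0.32,"dy":0.9,"dz":0,"roll":0},{"dx":-0.32,"dy":0.9,"dz":0,"roll":0},{"dx":0,"dy":0,"dz":0,"roll":0},{"dx":0,"dy":0,"dz":0,"roll":0},{"dx":0,"dy":0,"dz":0,"roll":0}]'
python3 - <<'E'
from h import *
print(get_obs()['tool_pos']);held()
E
```

```text
time_s: 64.88
tool_pos: [0.5853, 0.0356, 0.0763]
ee_rot: [0.001, 0.022, 1.0, 0.0]
force: [0.6, -0.7, 0.0]
opening: 0.0608
grip_force: 0.0
time_s: 65.5
tool_pos: [0.5848, 0.0355, 0.0758]
ee_rot: [0.001, 0.022, 1.0, 0.0]
force: [-0.1, 0.6, 6.3]
opening: 0.0472
grip_force: 40.0
time_s: 66.62
tool_pos: [0.519, 0.2159, 0.21]
ee_rot: [-0.001, 0.022, 1.0, -0.001]
force: [-0.1, -0.2, -2.2]
opening: 0.0471
grip_force: 40.0
time_s: 67.38
tool_pos: [0.4823, 0.3216, 0.2107]
ee_rot: [-0.0, 0.023, 1.0, -0.0]
force: [0.3, -0.3, -1.3]
opening: 0.0471
grip_force: 40.0
[0.48227327 0.32159236 0.21067203]
cap px [319.9 261.9] 161 [302 258  36   7] z 0.229 y-err -0.0015 tcp-foot 0.089
cap px [319.6 305.9] 1570 [289 293  61  28] z 0.267 y-err -0.0014 tcp-foot 0.051
```

```bash
python3 -m crank '[{"dx":-0.05,"dy":0.06,"dz":-0.9,"roll":0},{"dx":0,"dy":0,"dz":-0.9,"roll":0},{"dx":0,"dy":0,"dz":-0.9,"roll":0},{"dx":0,"dy":0,"dz":-0.8,"roll":0},{"dx":0,"dy":0,"dz":-0.1,"roll":0},{"dx":0,"dy":0,"dz":0,"roll":0}]'; python3 -m crank '[{"dx":0,"dy":0,"dz":-0.1,"roll":0},{"dx":0,"dy":0,"dz":0,"roll":0}]'; python3 -m crank '[{"dx":0,"dy":0,"dz":0,"roll":0},{"dx":0,"dy":0,"dz":0,"roll":0},{"dx":0,"dy":0,"dz":0,"roll":0}]' 0.7; python3 -m crank '[{"dx":0,"dy":0,"dz":0.4,"roll":0},{"dx":0,"dy":0,"dz":0.9,"roll":0},{"dx":0,"dy":0,"dz":0.9,"roll":0},{"dx":0,"dy":0,"dz":0.9,"roll":0},{"dx":0,"dy":0,"dz":0.3,"roll":0},{"dx":0.25,"dy":-0.93,"dz":0,"roll":0},{"dx":0.25,"dy":-0.93,"dz":0,"roll":0},{"dx":0.25,"dy":-0.93,"dz":0,"roll":0},{"dx":0.25,"dy":-0.93,"dz":0,"roll":0},{"dx":0.25,"dy":-0.93,"dz":0,"roll":0}]'; python3 -m crank '[{"dx":0.25,"dy":-0.93,"dz":0,"roll":0},{"dx":0.25,"dy":-0.93,"dz":0,"roll":0},{"dx":0.25,"dy":-0.93,"dz":0,"roll":0},{"dx":0.25,"dy":-0.93,"dz":0,"roll":0},{"dx":0.25,"dy":-0.93,"dz":0,"roll":0},{"dx":0,"dy":0,"dz":0,"roll":0},{"dx":0,"dy":0,"dz":0,"roll":0},{"dx":0,"dy":0,"dz":0,"roll":0}]'
python3 - <<'E'
from h import *
wr(.128); look()
E
```

```text
time_s: 68.18
tool_pos: [0.4806, 0.3256, 0.0677]
ee_rot: [0.0, 0.022, 1.0, 0.0]
force: [-0.1, 0.7, -2.1]
opening: 0.0472
grip_force: 40.0
time_s: 68.42
tool_pos: [0.4801, 0.326, 0.0638]
ee_rot: [0.0, 0.022, 1.0, 0.001]
force: [0.3, -0.1, -2.0]
opening: 0.0472
grip_force: 40.0
time_s: 68.8
tool_pos: [0.48, 0.3259, 0.0634]
ee_rot: [0.0, 0.022, 1.0, 0.0]
force: [-0.2, 0.0, -0.2]
opening: 0.0597
grip_force: 0.0
time_s: 70.05
tool_pos: [0.5296, 0.1383, 0.1987]
ee_rot: [-0.0, 0.022, 1.0, -0.0]
force: [0.9, 0.4, -0.6]
opening: 0.0608
grip_force: 0.0
time_s: 71.05
tool_pos: [0.5795, -0.0447, 0.1987]
ee_rot: [-0.0, 0.021, 1.0, 0.0]
force: [-0.0, 0.5, -0.1]
opening: 0.0605
grip_force: 0.0
[ 0.5795 -0.0447  0.1987]
[362.9 104.1] 1703 [352  60  23  94] [ 0.498 -0.011]
[319.3 212.7] 719 [304 198  31  30] [ 0.581 -0.047]
[227.9 218.4] 846 [212 201  32  35] [ 0.583 -0.122]
71.15 [ 0.5796 -0.045   0.1989]
[163.2 207.9] 60 [0.492 0.408] in tray [0.49  0.401]
[187.7 211. ] 64 [0.481 0.329] in tray [0.478 0.323]
[374.5 243.2] 48 [ 0.365 -0.274] in tray [ 0.364 -0.27 ]
[401. 247.] 56 [ 0.351 -0.359] in tray [ 0.351 -0.354]
[343.8 253. ] 42 [ 0.335 -0.173] in tray [ 0.336 -0.172]
[387.6 277.6] 54 [ 0.255 -0.311] in tray [ 0.257 -0.307]
```

```bash
python3 -m crank '[{"dx":0.02,"dy":0,"dz":-0.9,"roll":0},{"dx":0,"dy":0,"dz":-0.9,"roll":0},{"dx":0,"dy":0,"dz":-0.9,"roll":0},{"dx":0,"dy":0,"dz":-0.4,"roll":0},{"dx":0,"dy":0,"dz":0,"roll":0},{"dx":0,"dy":0,"dz":0,"roll":0}]'; python3 -m crank '[{"dx":0,"dy":0,"dz":0,"roll":0},{"dx":0,"dy":0,"dz":0,"roll":0},{"dx":0,"dy":0,"dz":0,"roll":0},{"dx":0,"dy":0,"dz":0,"roll":0},{"dx":0,"dy":0,"dz":0,"roll":0}]' 0 40; python3 -m crank '[{"dx":0,"dy":0,"dz":0.7,"roll":0},{"dx":0,"dy":0,"dz":0.9,"roll":0},{"dx":0,"dy":0,"dz":0.9,"roll":0},{"dx":0,"dy":0,"dz":0.9,"roll":0},{"dx":-0.35,"dy":0.95,"dz":0,"roll":0},{"dx":-0.35,"dy":0.95,"dz":0,"roll":0},{"dx":-0.35,"dy":0.95,"dz":0,"roll":0},{"dx":-0.35,"dy":0.95,"dz":0,"roll":0},{"dx":-0.35,"dy":0.95,"dz":0,"roll":0}]'; python3 -m crank '[{"dx":-0.35,"dy":0.95,"dz":0,"roll":0},{"dx":-0.35,"dy":0.95,"dz":0,"roll":0},{"dx":-0.35,"dy":0.95,"dz":0,"roll":0},{"dx":-0.35,"dy":0.95,"dz":0,"roll":0},{"dx":-0.35,"dy":0.95,"dz":0,"roll":0},{"dx":-0.35,"dy":0.95,"dz":0,"roll":0},{"dx":-0.35,"dy":0.95,"dz":0,"roll":0},{"dx":0,"dy":0.1,"dz":0,"roll":0},{"dx":0,"dy":0,"dz":0,"roll":0},{"dx":0,"dy":0,"dz":0,"roll":0}]'
python3 - <<'E'
from h import *
print(get_obs()['tool_pos']);held()
E
```

```text
time_s: 71.9
tool_pos: [0.5817, -0.0463, 0.0763]
ee_rot: [0.001, 0.022, 1.0, 0.0]
force: [-0.4, 0.4, -0.0]
opening: 0.0609
grip_force: 0.0
time_s: 72.53
tool_pos: [0.5812, -0.0462, 0.0758]
ee_rot: [0.001, 0.022, 1.0, 0.0]
force: [-1.3, 0.6, 6.0]
opening: 0.0471
grip_force: 40.0
time_s: 73.65
tool_pos: [0.5094, 0.1445, 0.2102]
ee_rot: [-0.001, 0.022, 1.0, -0.0]
force: [0.6, 0.8, -1.3]
opening: 0.0475
grip_force: 40.0
time_s: 74.9
tool_pos: [0.4133, 0.412, 0.2106]
ee_rot: [-0.0, 0.023, 1.0, -0.001]
force: [0.6, -0.3, -2.7]
opening: 0.0472
grip_force: 40.0
[0.41331599 0.411975   0.2106374 ]
cap px [319.6 262.1] 149 [303 259  35   6] z 0.229 y-err -0.0016 tcp-foot 0.089
cap px [319.7 305.9] 1574 [289 293  61  28] z 0.267 y-err -0.0014 tcp-foot 0.051
```

```bash
python3 -m crank '[{"dx":-0.04,"dy":0.05,"dz":-0.9,"roll":0},{"dx":0,"dy":0,"dz":-0.9,"roll":0},{"dx":0,"dy":0,"dz":-0.9,"roll":0},{"dx":0,"dy":0,"dz":-0.8,"roll":0},{"dx":0,"dy":0,"dz":-0.1,"roll":0},{"dx":0,"dy":0,"dz":0,"roll":0}]'; python3 -m crank '[{"dx":0,"dy":0,"dz":-0.1,"roll":0},{"dx":0,"dy":0,"dz":0,"roll":0}]'; python3 -m crank '[{"dx":0,"dy":0,"dz":0,"roll":0},{"dx":0,"dy":0,"dz":0,"roll":0},{"dx":0,"dy":0,"dz":0,"roll":0}]' 0.7; python3 -m crank '[{"dx":0,"dy":0,"dz":0.4,"roll":0},{"dx":0,"dy":0,"dz":0.9,"roll":0},{"dx":0,"dy":0,"dz":0.9,"roll":0},{"dx":0,"dy":0,"dz":0.9,"roll":0},{"dx":0,"dy":0,"dz":0.3,"roll":0},{"dx":0.3,"dy":-0.95,"dz":0,"roll":0},{"dx":0.3,"dy":-0.95,"dz":0,"roll":0},{"dx":0.3,"dy":-0.95,"dz":0,"roll":0},{"dx":0.3,"dy":-0.95,"dz":0,"roll":0},{"dx":0.3,"dy":-0.95,"dz":0,"roll":0}]'; python3 -m crank '[{"dx":0.3,"dy":-0.95,"dz":0,"roll":0},{"dx":0.3,"dy":-0.95,"dz":0,"roll":0},{"dx":0.3,"dy":-0.95,"dz":0,"roll":0},{"dx":0.3,"dy":-0.95,"dz":0,"roll":0},{"dx":0.3,"dy":-0.95,"dz":0,"roll":0},{"dx":0.3,"dy":-0.95,"dz":0,"roll":0},{"dx":0.3,"dy":-0.95,"dz":0,"roll":0},{"dx":0.3,"dy":-0.95,"dz":0,"roll":0},{"dx":0.35,"dy":-0.98,"dz":0,"roll":0},{"dx":0,"dy":-0.1,"dz":0,"roll":0}]';  python3 -m crank '[{"dx":0,"dy":0,"dz":0,"roll":0},{"dx":0,"dy":0,"dz":0,"roll":0}]'
python3 - <<'E'
from h import *
wr(.128); look()
E
```

```text
time_s: 75.7
tool_pos: [0.4118, 0.4156, 0.0678]
ee_rot: [0.0, 0.023, 1.0, 0.0]
force: [0.2, -0.0, -2.5]
opening: 0.0472
grip_force: 40.0
time_s: 75.95
tool_pos: [0.4113, 0.416, 0.0638]
ee_rot: [0.0, 0.022, 1.0, 0.001]
force: [-0.1, -0.9, -1.6]
opening: 0.0469
grip_force: 40.0
time_s: 76.32
tool_pos: [0.4111, 0.4159, 0.0633]
ee_rot: [0.0, 0.022, 1.0, 0.0]
force: [0.1, 0.4, -1.0]
opening: 0.0599
grip_force: 0.0
time_s: 77.58
tool_pos: [0.4708, 0.2242, 0.1987]
ee_rot: [-0.0, 0.022, 1.0, -0.0]
force: [-0.5, -0.4, 0.1]
opening: 0.0612
grip_force: 0.0
time_s: 78.82
tool_pos: [0.5807, -0.1254, 0.1987]
ee_rot: [-0.0, 0.025, 1.0, -0.001]
force: [-0.2, 0.3, -0.3]
opening: 0.0611
grip_force: 0.0
time_s: 79.08
tool_pos: [0.5807, -0.1197, 0.1987]
ee_rot: [-0.0, 0.021, 1.0, 0.001]
force: [-0.5, 0.5, 0.4]
opening: 0.0609
grip_force: 0.0
[ 0.5807 -0.1197  0.1987]
[441.3  96.4] 2029 [424  55  34  95] [ 0.496 -0.028]
[317.5 214.8] 779 [303 197  31  34] [ 0.584 -0.123]
79.175 [ 0.5809 -0.1199  0.1989]
[289.8 203.6] 104 [ 0.499 -0.002] in tray [ 0.496 -0.003]
[163.1 208. ] 59 [0.492 0.409] in tray [0.489 0.401]
[187.6 211.1] 62 [0.48  0.329] in tray [0.478 0.323]
[158.9 233. ] 61 [0.411 0.419] in tray [0.41  0.411]
[374.5 243.2] 48 [ 0.365 -0.274] in tray [ 0.364 -0.27 ]
[401. 247.] 55 [ 0.351 -0.359] in tray [ 0.351 -0.354]
[343.8 253. ] 42 [ 0.335 -0.173] in tray [ 0.336 -0.172]
[387.6 277.6] 54 [ 0.255 -0.311] in tray [ 0.257 -0.307]
```

```bash
python3 -m crank '[{"dx":0.05,"dy":-0.02,"dz":-0.9,"roll":0},{"dx":0,"dy":0,"dz":-0.9,"roll":0},{"dx":0,"dy":0,"dz":-0.9,"roll":0},{"dx":0,"dy":0,"dz":-0.4,"roll":0},{"dx":0,"dy":0,"dz":0,"roll":0},{"dx":0,"dy":0,"dz":0,"roll":0}]'; python3 -m crank '[{"dx":0,"dy":0,"dz":0,"roll":0},{"dx":0,"dy":0,"dz":0,"roll":0},{"dx":0,"dy":0,"dz":0,"roll":0},{"dx":0,"dy":0,"dz":0,"roll":0},{"dx":0,"dy":0,"dz":0,"roll":0}]' 0 40; python3 -m crank '[{"dx":0,"dy":0,"dz":0.7,"roll":0},{"dx":0,"dy":0,"dz":0.9,"roll":0},{"dx":0,"dy":0,"dz":0.9,"roll":0},{"dx":0,"dy":0,"dz":0.9,"roll":0},{"dx":-0.38,"dy":0.95,"dz":0,"roll":0},{"dx":-0.38,"dy":0.95,"dz":0,"roll":0},{"dx":-0.38,"dy":0.95,"dz":0,"roll":0},{"dx":-0.38,"dy":0.95,"dz":0,"roll":0},{"dx":-0.38,"dy":0.95,"dz":0,"roll":0}]'; python3 -m crank '[{"dx":-0.38,"dy":0.95,"dz":0,"roll":0},{"dx":-0.38,"dy":0.95,"dz":0,"roll":0},{"dx":-0.38,"dy":0.95,"dz":0,"roll":0},{"dx":-0.38,"dy":0.95,"dz":0,"roll":0},{"dx":-0.38,"dy":0.95,"dz":0,"roll":0},{"dx":-0.38,"dy":0.95,"dz":0,"roll":0},{"dx":-0.38,"dy":0.95,"dz":0,"roll":0},{"dx":0,"dy":0.05,"dz":0,"roll":0},{"dx":0,"dy":0,"dz":0,"roll":0},{"dx":0,"dy":0,"dz":0,"roll":0}]'
python3 - <<'E'
from h import *
print(get_obs()['tool_pos']);held()
E
```

```text
time_s: 79.92
tool_pos: [0.5841, -0.1225, 0.0764]
ee_rot: [0.001, 0.022, 1.0, -0.0]
force: [-0.1, 0.1, 0.1]
opening: 0.0608
grip_force: 0.0
time_s: 80.55
tool_pos: [0.5835, -0.1223, 0.0758]
ee_rot: [0.001, 0.022, 1.0, 0.0]
force: [-0.7, 0.4, 5.2]
opening: 0.0471
grip_force: 40.0
time_s: 81.68
tool_pos: [0.5057, 0.0687, 0.2103]
ee_rot: [-0.001, 0.022, 1.0, -0.0]
force: [0.4, 0.7, -1.3]
opening: 0.0469
grip_force: 40.0
time_s: 82.92
tool_pos: [0.4011, 0.3342, 0.2107]
ee_rot: [-0.0, 0.023, 1.0, -0.0]
force: [0.2, 0.1, -2.0]
opening: 0.0477
grip_force: 40.0
[0.40109439 0.33416888 0.21069572]
cap px [320.  306.1] 1615 [290 293  61  28] z 0.267 y-err -0.0013 tcp-foot 0.051
```

```bash
python3 -m crank '[{"dx":0,"dy":0.02,"dz":-0.9,"roll":0},{"dx":0,"dy":0,"dz":-0.9,"roll":0},{"dx":0,"dy":0,"dz":-0.9,"roll":0},{"dx":0,"dy":0,"dz":-0.8,"roll":0},{"dx":0,"dy":0,"dz":-0.1,"roll":0},{"dx":0,"dy":0,"dz":0,"roll":0}]'; python3 -m crank '[{"dx":0,"dy":0,"dz":-0.1,"roll":0},{"dx":0,"dy":0,"dz":0,"roll":0}]'; python3 -m crank '[{"dx":0,"dy":0,"dz":0,"roll":0},{"dx":0,"dy":0,"dz":0,"roll":0},{"dx":0,"dy":0,"dz":0,"roll":0}]' 0.7; python3 -m crank '[{"dx":0,"dy":0,"dz":0.4,"roll":0},{"dx":0,"dy":0,"dz":0.9,"roll":0},{"dx":0,"dy":0,"dz":0.9,"roll":0},{"dx":0,"dy":0,"dz":0.9,"roll":0},{"dx":0,"dy":0,"dz":0.3,"roll":0},{"dx":0.2,"dy":-0.93,"dz":0,"roll":0},{"dx":0.2,"dy":-0.93,"dz":0,"roll":0},{"dx":0.2,"dy":-0.93,"dz":0,"roll":0},{"dx":0.2,"dy":-0.93,"dz":0,"roll":0},{"dx":0.2,"dy":-0.93,"dz":0,"roll":0}]'; python3 -m crank '[{"dx":0.2,"dy":-0.93,"dz":0,"roll":0},{"dx":0.2,"dy":-0.93,"dz":0,"roll":0},{"dx":0.2,"dy":-0.93,"dz":0,"roll":0},{"dx":0.2,"dy":-0.93,"dz":0,"roll":0},{"dx":0,"dy":0,"dz":0,"roll":0},{"dx":0,"dy":0,"dz":0,"roll":0},{"dx":0,"dy":0,"dz":0,"roll":0}]'
python3 - <<'E'
from h import *
look()
E
```

```text
time_s: 83.72
tool_pos: [0.4014, 0.3365, 0.0677]
ee_rot: [0.0, 0.022, 1.0, 0.0]
force: [-0.0, 0.6, -1.7]
opening: 0.0472
grip_force: 40.0
time_s: 83.98
tool_pos: [0.4009, 0.3368, 0.0637]
ee_rot: [0.0, 0.022, 1.0, 0.001]
force: [0.0, 0.1, -2.3]
opening: 0.0468
grip_force: 40.0
time_s: 84.35
tool_pos: [0.4008, 0.3367, 0.0633]
ee_rot: [0.0, 0.022, 1.0, 0.0]
force: [-0.7, -0.3, -0.0]
opening: 0.0598
grip_force: 0.0
time_s: 85.6
tool_pos: [0.4403, 0.1491, 0.1987]
ee_rot: [-0.0, 0.022, 1.0, -0.0]
force: [-0.3, 0.3, 0.3]
opening: 0.0608
grip_force: 0.0
time_s: 86.48
tool_pos: [0.4722, 0.003, 0.1987]
ee_rot: [-0.0, 0.021, 1.0, 0.0]
force: [0.2, 0.5, 0.1]
opening: 0.061
grip_force: 0.0
86.525 [0.4723 0.0029 0.1988]
[163.2 207.9] 60 [0.492 0.408] in tray [0.49  0.401]
[187.7 211.1] 63 [0.48  0.329] in tray [0.478 0.323]
[158.9 233. ] 61 [0.411 0.419] in tray [0.41  0.411]
[183.9 235.3] 61 [0.402 0.339] in tray [0.401 0.333]
[374.5 243.2] 48 [ 0.365 -0.274] in tray [ 0.364 -0.27 ]
[401. 247.] 56 [ 0.351 -0.359] in tray [ 0.351 -0.354]
[343.8 253. ] 42 [ 0.335 -0.173] in tray [ 0.336 -0.172]
[387.6 277.6] 54 [ 0.255 -0.311] in tray [ 0.257 -0.307]
```

All four bottles are in the crate. I grip the fin and push the empty drawer home.

```bash
python3 -m crank '[{"dx":0.02,"dy":-0.05,"dz":-0.9,"roll":0},{"dx":0,"dy":0,"dz":-0.9,"roll":0},{"dx":0,"dy":0,"dz":-0.9,"roll":0},{"dx":0,"dy":0,"dz":-0.9,"roll":0},{"dx":0,"dy":0,"dz":-0.48,"roll":0},{"dx":0,"dy":0,"dz":0,"roll":0}]' 0.5;  python3 -m crank '[{"dx":0,"dy":0,"dz":0,"roll":0},{"dx":0,"dy":0,"dz":0,"roll":0},{"dx":0,"dy":0,"dz":0,"roll":0},{"dx":0,"dy":0,"dz":0,"roll":0},{"dx":0,"dy":0,"dz":0,"roll":0},{"dx":0,"dy":0,"dz":0,"roll":0},{"dx":0,"dy":0,"dz":0,"roll":0}]' 0 50; python3 -m crank '[{"dx":0.1,"dy":-0.005,"dz":0,"roll":0},{"dx":0.25,"dy":-0.011,"dz":0,"roll":0},{"dx":0.3,"dy":-0.013,"dz":0,"roll":0},{"dx":0.3,"dy":-0.013,"dz":0,"roll":0},{"dx":0.3,"dy":-0.013,"dz":0,"roll":0},{"dx":0.3,"dy":-0.013,"dz":0,"roll":0},{"dx":0.3,"dy":-0.013,"dz":0,"roll":0},{"dx":0.3,"dy":-0.013,"dz":0,"roll":0},{"dx":0.3,"dy":-0.013,"dz":0,"roll":0},{"dx":0.3,"dy":-0.013,"dz":0,"roll":0}]'; python3 -m crank '[{"dx":0.2,"dy":-0.01,"dz":0,"roll":0},{"dx":0.15,"dy":-0.007,"dz":0,"roll":0},{"dx":0.1,"dy":-0.005,"dz":0,"roll":0},{"dx":0,"dy":0,"dz":0,"roll":0},{"dx":0,"dy":0,"dz":0,"roll":0}]'
```

```text
time_s: 87.28
tool_pos: [0.4722, 0.0004, 0.0346]
ee_rot: [-0.002, 0.021, 1.0, -0.0]
force: [-0.0, -0.6, 0.4]
opening: 0.0438
grip_force: 0.0
time_s: 88.15
tool_pos: [0.4738, 0.0005, 0.0363]
ee_rot: [0.0, 0.022, 1.0, 0.001]
force: [-0.1, 2.5, 5.6]
opening: 0.015
grip_force: 50.0
time_s: 89.4
tool_pos: [0.5836, -0.0046, 0.0364]
ee_rot: [-0.0, 0.022, 1.0, 0.001]
force: [-6.0, 3.4, 11.5]
opening: 0.0156
grip_force: 50.0
time_s: 90.02
tool_pos: [0.596, -0.0051, 0.0363]
ee_rot: [-0.006, 0.022, 1.0, 0.001]
force: [-13.8, 2.9, 18.3]
opening: 0.0158
grip_force: 50.0
```

```bash
python3 -m crank '[{"dx":0.05,"dy":0,"dz":0,"roll":0},{"dx":0,"dy":0,"dz":0,"roll":0},{"dx":0,"dy":0,"dz":0,"roll":0}]'; python3 -m crank '[{"dx":0,"dy":0,"dz":0,"roll":0},{"dx":0,"dy":0,"dz":0,"roll":0},{"dx":0,"dy":0,"dz":0,"roll":0},{"dx":0,"dy":0,"dz":0,"roll":0}]' 0.5
python3 - <<'E'
from h import *
im=optics.get_image('scene');print([edge(im,-.01,.03,y) for y in[(-.14,.14),(-.14,-.03),(0,.1)]])
E
python3 -m crank '[{"dx":0,"dy":0,"dz":0.8,"roll":0},{"dx":0,"dy":0,"dz":0.9,"roll":0},{"dx":0,"dy":0,"dz":0.9,"roll":0},{"dx":-0.9,"dy":0,"dz":0.9,"roll":0},{"dx":-0.9,"dy":0,"dz":0,"roll":0},{"dx":-0.9,"dy":0,"dz":0,"roll":0},{"dx":-0.9,"dy":0,"dz":0,"roll":0},{"dx":0,"dy":0,"dz":0,"roll":0},{"dx":0,"dy":0,"dz":0,"roll":0}]'
python3 - <<'E'
from h import *
im=optics.get_image('scene');print([edge(im,-.01,.03,y) for y in[(-.14,.14),(-.14,-.03),(0,.1)]])
cv2.imwrite('pics/fin.png',cv2.resize(im[110:350,170:510,::-1],None,fx=2.3,fy=2.3))
t=optics.get_image('top')
a=cv2.imread('pics/t5.png')[:,:,::-1].copy()
for q in (a,t): print([ (b[0],b[1],b[2]) for b in blobs(q,(0,150,80),(5,255,255),40) if 280<b[0][0]<300 and 150<b[0][1]<220])
E
```

```text
time_s: 90.4
tool_pos: [0.596, -0.0051, 0.0362]
ee_rot: [-0.008, 0.022, 1.0, 0.001]
force: [-18.3, 3.3, 22.3]
opening: 0.0157
grip_force: 50.0
time_s: 90.9
tool_pos: [0.6035, -0.0062, 0.0356]
ee_rot: [-0.0, 0.022, 1.0, -0.0]
force: [-0.2, 0.0, 0.6]
opening: 0.0417
grip_force: 0.0
[(np.float64(0.0075), np.float32(5.25)), (np.float64(0.0075), np.float32(5.06)), (np.float64(0.0075), np.float32(5.32))]
time_s: 92.08
tool_pos: [0.4603, -0.0059, 0.1762]
ee_rot: [0.001, 0.022, 1.0, 0.0]
force: [1.7, -0.2, -0.0]
opening: 0.0436
grip_force: 0.0
[(np.float64(0.0075), np.float32(5.24)), (np.float64(0.0075), np.float32(5.1)), (np.float64(0.0075), np.float32(5.35))]
[(array([291. , 169.6]), np.int32(119), array([289, 158,   5,  25], dtype=int32))]
[(array([290.8, 168.9]), np.int32(106), array([289, 158,   5,  24], dtype=int32))]
```

View pics/fin.png

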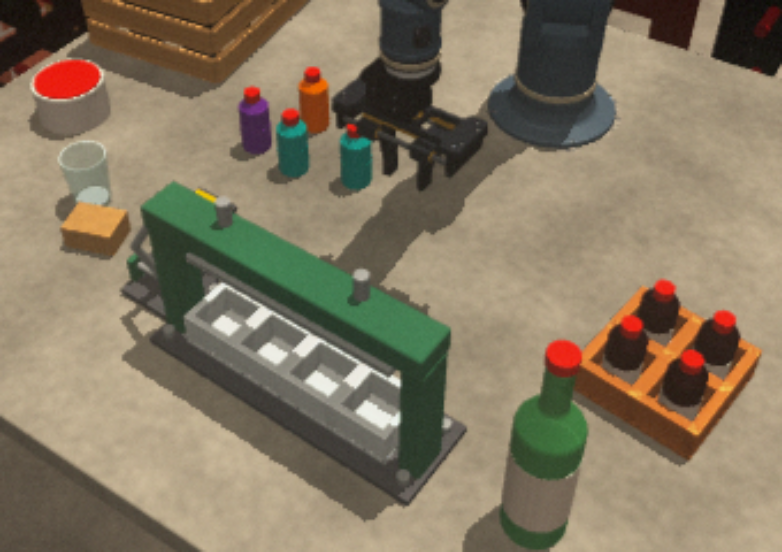

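The final picture shows the four bottles upright in the crate (caps at (665,288), (724,319), (632,325) and (691,358)). The empty drawer is at the same home reading as before, everything else is undisturbed, and the arm is clear, so I hand in.

```bash
python3 -c "
from station import ticket
print(ticket.finish_job())"
```

```text
the job is handed in; nothing more can be done
None
```

The job is done and handed in: all four bottles stand in the carry crate, the pedal was pressed to its stop with the drawer home, and the empty drawer is back at the same home position, at about 92 s.

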